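# Fetch the brush from behind the stain tins

## Task

The brush is lying behind the three stain tins: move the blue, green and red tin over to the aluminium side tray, all three standing upright in it, then take the brush and lay it along the middle of the brush rest, ferrule on the bar next to the black pan, handle on the other bar, bristles over the pan. Only then put each tin back upright in the middle of the pad of its own colour. Do not tip a tin over, and leave the white cleaner bottle where it stands.

Things in the scene. Friction and masses are not known exactly. Their poses are not given: they have to be found in the camera images.
- tin_blue: Closed round woodstain tin, 64 mm diameter, 110 mm tall, steel with a blue label band and a blue lid centre; about 0.4 kg. Origin: centre of its underside; z up.
- tin_green: Closed round woodstain tin, 64 mm diameter, 110 mm tall, steel with a green label band and a green lid centre; about 0.4 kg. Origin: centre of its underside; z up.
- tin_red: Closed round woodstain tin, 64 mm diameter, 110 mm tall, steel with a red label band and a red lid centre; about 0.4 kg. Origin: centre of its underside; z up.
- pad_blue: Blue square rubber pad, 80 x 80 mm, 3 mm thick, fixed on the grey steel stain station: the home of the blue tin, which stands on it at the start. Origin: centre of its underside; the tin's underside stands 3 mm above it.
- pad_green: Green square rubber pad, 80 x 80 mm, 3 mm thick, fixed on the grey steel stain station: the home of the green tin, which stands on it at the start. Origin: centre of its underside; the tin's underside stands 3 mm above it.
- pad_red: Red square rubber pad, 80 x 80 mm, 3 mm thick, fixed on the grey steel stain station: the home of the red tin, which stands on it at the start. Origin: centre of its underside; the tin's underside stands 3 mm above it.
- brush: Yellow-handled flat brush, 230 mm, 90 g, lying along the row just behind (beyond) the tins on the 4 mm station plate; 35 mm upstand 70 mm behind it. Origin: underside of the steel ferrule (30 mm wide, 18 thick); +x to the bristles, tip x = 66 mm. Handle x = -17 to -124 mm: 18 mm wide, 2.5 to 15.5 mm above the origin; end knob to -164, 24 wide. Balances at x = -49 mm: grip there, across y.
- side_tray: The side area: shallow open aluminium drip tray, fixed, 300 x 120 mm outside, 5 mm walls, 18 mm tall, long side along its x axis; the inner floor is 5 mm above its origin, the centre of its underside. Holds the three tins in a row along x, 92 mm apart.
- brush_rest: Fixed steel brush rest. Origin: underside, on its centre line. Two upright cross-bars, 80 mm wide in y, 6 mm thick, at x = -60 and +49 mm; flat tops 40 mm up, with 12 mm tall end stops 68 mm apart. Black drip pan x = 55 to 140 mm, 14 mm tall; base plate 4 mm. The brush lies along x, ferrule (its origin) on the bar at x = 49, y = 0, z = 40 mm, handle on the other bar, bristles over the pan.
- cleaner: Bystander: white round bottle of brush cleaner with an orange label and a black cap, 60 mm diameter, 170 mm tall, standing beside and beyond the tins. Origin: centre of its underside. To be left alone.

How it is judged:
By the outcome, as a careful person would: the job done as asked, in the order asked, and still so for the second after the job is handed in, with the robot touching nothing.
It also fails if it takes over 136 s, if anything falls off the work surface, if the arm or the gripper's body presses on something with over 40 N, if the wrist force passes 120 N, or if a joint passes its speed limit or range.

## Robot

A 7-joint arm with a two-finger parallel gripper is mounted at the origin on the work surface. World frame = base frame: x ahead of the robot, y to its left, z up, the work surface at z = 0. Lengths are in m, angles in rad, forces in N, time in s.
With the tool pointing down it reaches from about 0.425 to 0.875 m from the base axis. Payload 4.7 kg.
Tool frame: the origin (TCP) lies midway between the tips of the shut fingers; the grasp point (between the pads) lies 19 mm behind it; x points along the fingers, z is the direction in which the jaws open and shut, and the axes are right-handed (so a half turn about x gives the same grasp; the last joint's range is limited). The gripper opens to 87 mm and grips with 3 to 60 N. Pads are 19 mm wide; open, the fingers measure 117 mm over their backs; the gripper's body (75 mm by 190 mm) begins 51 mm behind the grasp point.
Start: joints at [1.329, 0.321, -0.07, 1.45, 0.023, 1.371, -0.057], TCP at [0.164, -0.629, 0.202] pointing down, gripper open.
Joint ranges: [-2.86, 2.86], [-0.3, 2.09], [-1.38, 1.24], [0.06, 2.45], [-1.56, 4.7], [0.09, 2.05], [-2.69, 2.69]. Speed limits (rad/s): [2.57, 2.57, 3.14, 3.14, 3.14, 3.14, 3.14].

## Interface

Orientations are given as a rotation vector (axis times angle).
In Python, from bench import ctrl gives the robot as it stands.
- The arm moves only by the shell command python3 -m pendant 'ROWS' [OPENING] [FORCE]. ROWS is JSON, a list of rows, each an object with "travel": the shift along the tool's x, y, z in m, a list of three; "twist": the turn about the tool's x in rad. In form: [{"travel": [x, y, z], "twist": twist}, ...]. A call has 1 to 10 rows; each row is the pose to reach, as a shift and turn from the pose measured when the call began, along the tool's axes at that moment; what a row does not reach only later rows make up. A row lasts 1/8 s, in which the tool goes at most 62.5 mm and 10.7 degrees, less where a joint would pass 70% of its speed; a pose out of reach is approached as far as the arm can. A call with a gripper value outside its range is refused whole. OPENING is the opening, from -1 (shut) to 1 (fully open), so that 0 is half open, set as the call begins (- or left out, the last holds). The fingers move at their own pace and stop on an object; FORCE is the grip in N (left out, the last holds). Time passes only in rows, so rows that repeat a pose let the fingers close. It gives the time, the measured TCP pose, the force and the opening at its end, in the units of the state.
- ctrl.get_state(): the state, without advancing time (a new reading comes with each control period).
- ctrl.get_image(name): name is "side" or "top"; returns the picture (384x512x3 uint8, red, green, blue); there is no depth.
- ctrl.camera_model(name): a dict with "K" (3x3 intrinsics, pixels), "rvec" (rotation vector, rad) and "tvec" (3), from world to camera coordinates, as OpenCV has them. Camera axes: x right, y down, z forward; pixel columns grow to the right and rows downward; lengths in m; the calibration is good to about 2 mm. A picture is of the moment at which its call begins. camera_model takes no time and is no camera call.
- ctrl.close_job(): hands the job in, once; it reports no verdict.
The state is a dict: "time": time; "joint_positions": joint angles; "qd": joint speeds; "joint_torque": joint torques, N m; "position": TCP position; "tool_rot": TCP orientation; "ft_force": force on the tool from outside, world axes, zero at the start; "torque": the same for the moment, N m; "grip_width": opening from 0.0 (shut) to 1.0 (fully open).
Only numpy, scipy, OpenCV 4.12 (cv2) and the standard library are available. Lean on these libraries where they do the work, as an engineer would, in place of code of your own. Each camera call takes 0.05 s, during which the arm holds its last target.

## Working session

There is one attempt and no reset: what is moved stays moved. The work goes in short steps, Python scripts to look and compute and a shell command to move; the robot and the scene stay as the last step left them, time stands still between calls to the robot, and variables do not carry over. Pictures are saved under pics/ and viewed, and the job is handed in when it is done.

```bash
ls; mkdir -p pics
python3 - <<'E'
from bench import ctrl
import cv2
s=ctrl.get_state()
for k,v in s.items(): print(k,v)
for n in ("side","top"):
    cv2.imwrite(f"pics/{n}0.png",ctrl.get_image(n)[:,:,::-1]); print(n,ctrl.camera_model(n))
E
```

```text
pics
time 0.0
joint_positions [ 1.32911609  0.32184226 -0.07006475  1.45168843  0.02263301  1.37078735
 -0.05690335]
qd [ 3.98228637e-04 -3.85743065e-05 -1.43283931e-04 -2.37745586e-04
  6.29585936e-04  1.42906639e-03 -1.42675432e-03]
joint_torque [ 9.50255926e-04 -4.91294074e+01 -4.03361712e-01 -3.12526882e+01
 -6.37930096e-02  4.37905372e-02  1.61596613e-04]
position [ 0.16422453 -0.62829552  0.20114216]
tool_rot [ 1.0198624   1.32106812 -1.01807243]
ft_force [ 0.24992388 -1.07537474  0.13430312]
torque [0.05729349 0.00642149 0.07305657]
grip_width 0.998092618242607
side {'K': array([[373.60628256,   0.        , 254.49274594],
       [  0.        , 373.60628256, 190.29929762],
       [  0.        ,   0.        ,   1.        ]]), 'rvec': array([ 2.09500943, -0.64235754,  0.35686757]), 'tvec': array([-0.46242336,  0.20839873,  0.58324504])}
top {'K': array([[495.81920953,   0.        , 254.61281356],
       [  0.        , 495.81920953, 201.3521508 ],
       [  0.        ,   0.        ,   1.        ]]), 'rvec': array([ 2.16072126, -2.22700785,  0.01402688]), 'tvec': array([0.04204925, 0.55066975, 1.05468445])}
```

View pics/side0.png

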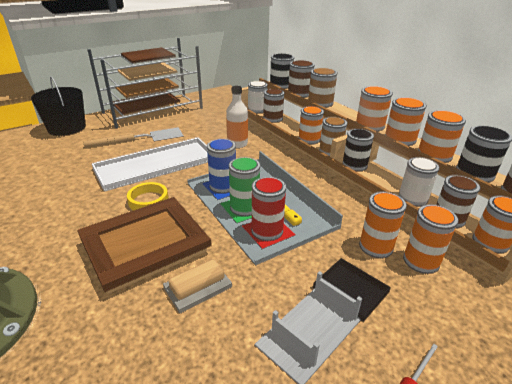

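View pics/top0.png

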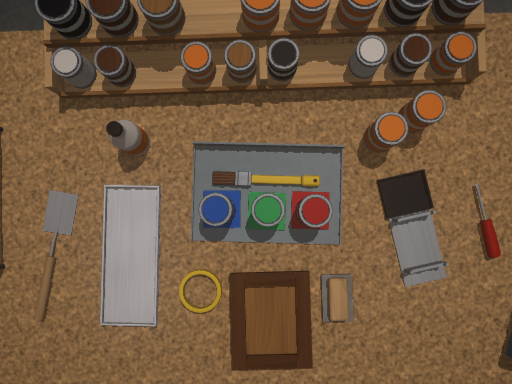

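The side view shows the blue, green and red tins at about (221,165), (244,187) and (268,210), with the brush behind them. In the top view the lids are at about (216,209), (268,209) and (315,211), the brush is near (265,180), the tray is at (131,255), the rest is at (410,230), and the bottle is at (128,138). Next I'll turn these into positions.

```bash
cat > h.py <<'E'
import numpy as np, cv2
from bench import ctrl
from scipy.spatial.transform import Rotation as R
CM={n:ctrl.camera_model(n) for n in("side","top")}
def ray(n,px,z):
    c=CM[n];M=cv2.Rodrigues(c['rvec'])[0];o=-M.T@c['tvec']
    d=M.T@np.linalg.inv(c['K'])@np.array([px[0],px[1],1.]);t=(z-o[2])/d[2];return o+t*d
def proj(n,p):
    c=CM[n];return cv2.projectPoints(np.array([p],float),c['rvec'],c['tvec'],c['K'],None)[0].ravel()
def hsvmask(im,lo,hi):
    return cv2.inRange(cv2.cvtColor(im,cv2.COLOR_RGB2HSV),np.array(lo),np.array(hi))
def blobs(m,amin=30):
    n,l,st,ce=cv2.connectedComponentsWithStats(m); return [(l==i,st[i],ce[i]) for i in range(1,n) if st[i][4]>=amin]
E
python3 - <<'E'
from h import *
im=cv2.cvtColor(cv2.imread('pics/top0.png'),cv2.COLOR_BGR2RGB)
np.set_printoptions(precision=4,suppress=True)
for n in CM: M=cv2.Rodrigues(CM[n]['rvec'])[0];print(n,'cam pos',-M.T@CM[n]['tvec'])
print(ray('top',(0,0),0),ray('top',(511,0),0),ray('top',(0,383),0),ray('top',(511,383),0))
for nm,x,y in(('lidb',216,209),('lidg',268,209),('lidr',315,211)): print(nm,ray('top',(x,y),.117),im[y,x])
for nm,c in (('b',[(100,80,60),(125,255,255)]),('g',[(50,80,40),(80,255,255)]),('r',[(172,100,60),(180,255,255)]),('r2',[(0,170,60),(5,255,255)]),('y',[(22,120,80),(32,255,255)])):
    m=hsvmask(im,*c)
    for _,st,ce in blobs(m,60): print(nm,st,ce.round(1))
big=cv2.resize(im[120:330,80:470],None,fx=2,fy=2,interpolation=cv2.INTER_CUBIC)
cv2.imwrite('pics/c1.png',big[:,:,::-1])
big=cv2.resize(im[130:300,360:470],None,fx=3.5,fy=3.5,interpolation=cv2.INTER_CUBIC);cv2.imwrite('pics/c2.png',big[:,:,::-1])
big=cv2.resize(im[140:260,180:350],None,fx=4.5,fy=4.5,interpolation=cv2.INTER_CUBIC);cv2.imwrite('pics/c3.png',big[:,:,::-1])
E
```

```text
side cam pos [ 0.1694 -0.5586  0.5067]
top cam pos [0.5155 0.0037 1.0731]
[1.0165 0.5775 0.    ] [ 0.9723 -0.5441  0.    ] [0.1758 0.588  0.    ] [ 0.1509 -0.5055  0.    ]
lidb [0.5355 0.0982 0.117 ] [ 46  71 130]
lidg [ 0.5325 -0.0022  0.117 ] [ 57 128  72]
lidr [ 0.5259 -0.0924  0.117 ] [143  43  36]
b [203 191  38  37 485] [228.6 207.8]
b [202 196  27  27 548] [214.9 209. ]
g [248 192  37  38 383] [260.6 215.5]
g [272 193  14  14  74] [281.5 196.8]
g [255 197  26  26 539] [267.5 209.5]
r2 [292 192  37  23 213] [302.7 197.6]
r2 [303 198  26  26 508] [315.3 210.4]
r2 [481 219  19  39 443] [490.2 238.6]
y [252 175  68  11 574] [286.5 179.4]
y [179 270  43  43 498] [200.5 290.8]
```

View pics/c3.png

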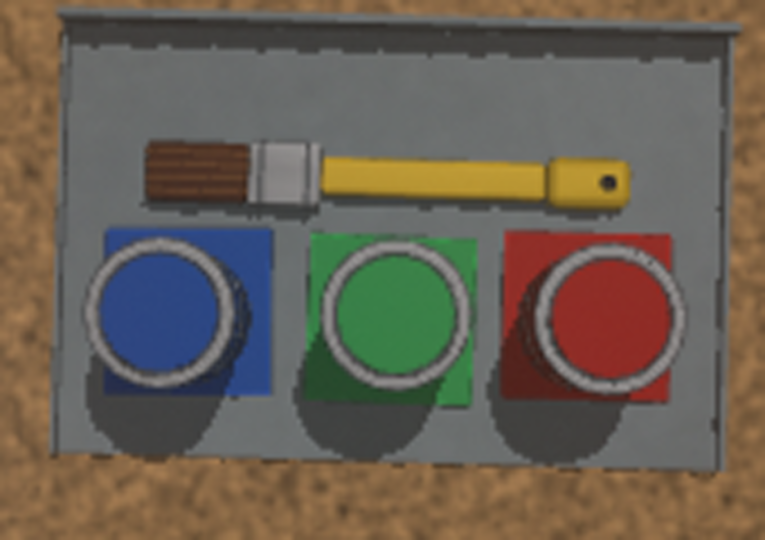

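View pics/c2.png

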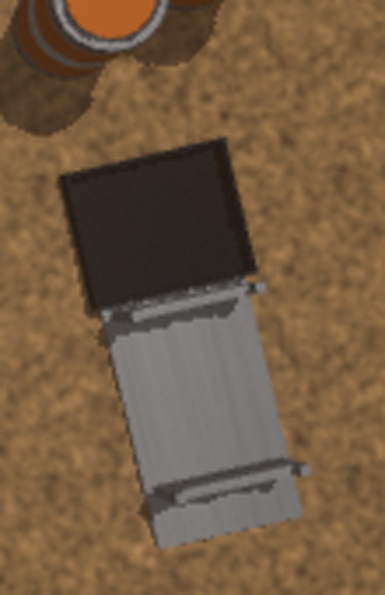

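View pics/c1.png

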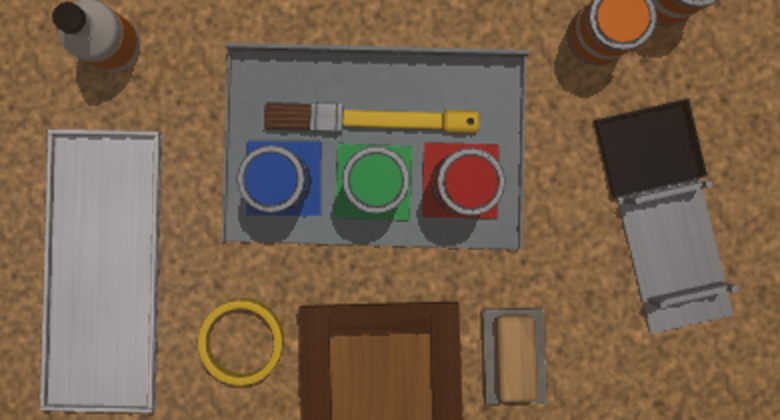

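Run:
```python
from h import *
np.set_printoptions(precision=4,suppress=True)
def P(l,s,off,z): return np.array([ray('top',((x+.5)/s-.5+off[0],(y+.5)/s-.5+off[1]),z) for x,y in l])
o3=(180,140)
def rect(p):
    c=p.mean(0);d1=(p[1]+p[2]-p[0]-p[3])/2;d2=(p[2]+p[3]-p[0]-p[1])/2
    return c[:2],'d1',np.linalg.norm(d1),np.degrees(np.arctan2(d1[1],d1[0])),'d2',np.linalg.norm(d2),np.degrees(np.arctan2(d2[1],d2[0]))
for n,l in dict(b=[(105,229),(272,229),(271,395),(105,393)],g=[(310,234),(478,239),(471,407),(304,401)],r=[(503,232),(671,235),(669,402),(503,400)]).items(): print('pad',n,rect(P(l,4.5,o3,.007)))
print('tray',rect(P([(49,131),(159,132),(154,411),(41,409)],2,(80,120),.018)))
print('pan',rect(P([(62,176),(225,139),(255,272),(94,312)],3.5,(360,130),.014)))
print('brush tip,ferr,neck,knob',P([(146,171),(285,173),(321,175),(630,183)],4.5,o3,.02))
print('station',P([(60,30),(735,50),(720,470),(52,454)],4.5,o3,.004))
for n,c in(('b',(160,312)),('g',(396,315)),('r',(611,317))):print('lid',n,P([c],4.5,o3,.117))
print('bottle cap',ray('top',(115.5,129),.17),'orange can',ray('top',(391,129),.115))
im=cv2.cvtColor(cv2.imread('pics/top0.png'),cv2.COLOR_BGR2RGB)
cv2.imwrite('pics/c4.png',cv2.resize(im[195:295,380:460],None,fx=6,fy=6,interpolation=cv2.INTER_CUBIC)[:,:,::-1])
s=cv2.imread('pics/side0.png')
cv2.imwrite('pics/c5.png',cv2.resize(s[255:384,250:395],None,fx=4.5,fy=4.5,interpolation=cv2.INTER_CUBIC))
cv2.imwrite('pics/c6.png',cv2.resize(s[80:270,90:350],None,fx=3,fy=3,interpolation=cv2.INTER_CUBIC))
```

```text
pad b (array([0.5379, 0.0974]), 'd1', np.float64(0.07983139815429376), np.float64(-92.07595425932398), 'd2', np.float64(0.07898160980778877), np.float64(178.2436425710053))
pad g (array([0.5308, 0.0007]), 'd1', np.float64(0.08002776042348095), np.float64(-93.6091057104766), 'd2', np.float64(0.08006347181288442), np.float64(176.02220172416355))
pad r (array([ 0.5294, -0.0926]), 'd1', np.float64(0.07945725086993138), np.float64(-92.59017780741432), 'd2', np.float64(0.07986284298951185), np.float64(177.7360645992094))
tray (array([0.4455, 0.2942]), 'd1', np.float64(0.11962705278742938), np.float64(-92.37981301519072), 'd2', np.float64(0.2962274068745416), np.float64(177.4227868526061))
pan (array([ 0.5577, -0.2948]), 'd1', np.float64(0.1007145705961414), np.float64(-78.33679301870991), 'd2', np.float64(0.08370148903651461), np.float64(-169.3731381184522))
brush tip,ferr,neck,knob [[ 0.6048  0.1144  0.02  ]
 [ 0.6017  0.0486  0.02  ]
 [ 0.6002  0.0315  0.02  ]
 [ 0.5919 -0.1141  0.02  ]]
station [[ 0.6756  0.1558  0.004 ]
 [ 0.6553 -0.1682  0.004 ]
 [ 0.4547 -0.1539  0.004 ]
 [ 0.4716  0.1649  0.004 ]]
lid b [[0.5357 0.0998 0.117 ]]
lid g [[ 0.5313 -0.0014  0.117 ]]
lid r [[ 0.5277 -0.0932  0.117 ]]
bottle cap [0.6874 0.2745 0.17  ] orange can [ 0.6798 -0.2444  0.115 ]
```

View pics/c4.png

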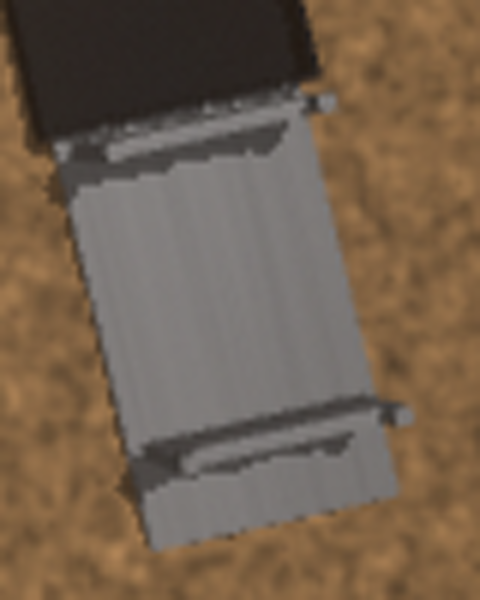

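View pics/c5.png

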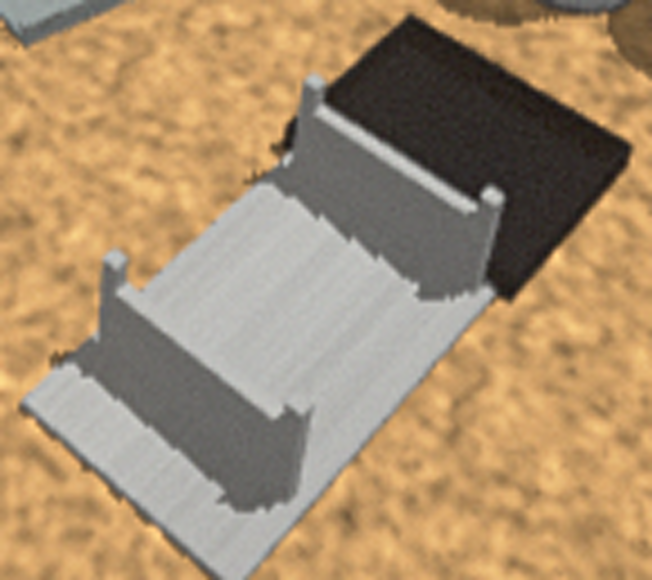

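View pics/c6.png

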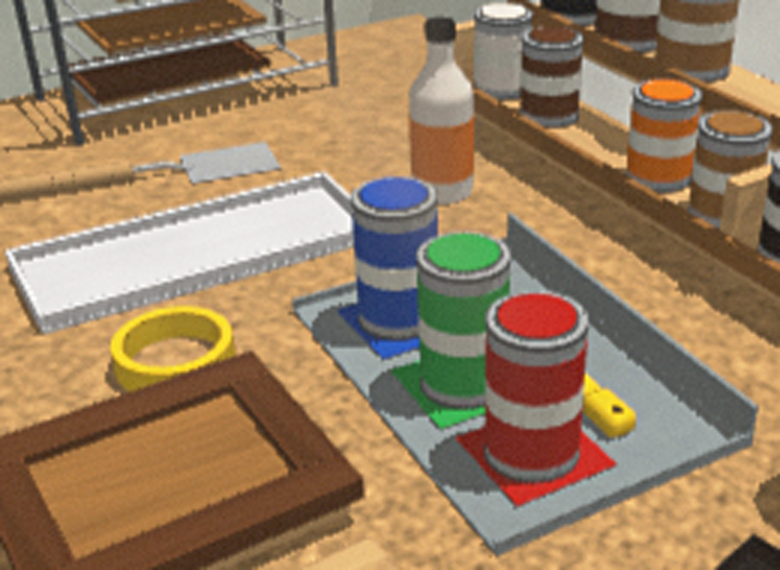

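Run:
```python
from h import *
np.set_printoptions(precision=4,suppress=True)
def P(n,l,s,off,z): return np.array([ray(n,((x+.5)/s-.5+off[0],(y+.5)/s-.5+off[1]),z) for x,y in l])
S=P('side',[(492,193),(313,82),(297,407),(115,260)],4.5,(250,255),.052);print('side stops',S)
T=P('top',[(325,102),(403,414)],6,(380,195),.052);print('top right stops',T)
B=P('top',[(155,550),(398,493)],6,(380,195),.004);print('base corners',B)
B=P('side',[(235,580),(22,405)],4.5,(250,255),.004);print('base corners side',B)
pan=P('side',[(410,15),(630,150),(510,300)],4.5,(250,255),.014);print('pan side',pan)
bar=P('top',[(107,157),(300,100),(182,466),(375,408)],6,(380,195),.04);print('bars',bar)
for nm,l in(('lids b g r',[(395,195),(462,252),(536,316)]),): print(nm,P('side',l,3,(90,80),.117))
print('tray side top corners',P('side',[(8,253),(323,176),(43,327)],3,(90,80),.018))
print('bottle',P('side',[(441,190)],3,(90,80),0.0))
for a in (10.5,11,11.5):
  pass
# fit rest pose from labelled points (LSQ)
from scipy.optimize import least_squares
loc=np.array([[49,-37],[-60,-37]])/1e3
def f(p):
    M=np.array([[np.cos(p[2]),-np.sin(p[2])],[np.sin(p[2]),np.cos(p[2])]])
    a=(M@loc.T).T+p[:2]-T[:,:2]
    l2=np.array([[49,-37],[49,37],[-60,-37],[-60,37]])/1e3
    b=(M@l2.T).T+p[:2]-S[:,:2]
    return np.r_[a.ravel(),b.ravel()]
r=least_squares(f,[.46,-.31,.2]);print(r.x,np.degrees(r.x[2]),r.fun*1e3)
M=R.from_euler('z',r.x[2]).as_matrix()[:2,:2]
print('pan pred', M@[.0975,0]+r.x[:2],'baseplate end pred?')
st=ctrl.get_state();print(R.from_rotvec(st['tool_rot']).as_matrix())
```

```text
side stops [[ 0.5205 -0.3396  0.052 ]
 [ 0.5045 -0.2681  0.052 ]
 [ 0.4111 -0.3626  0.052 ]
 [ 0.3977 -0.2899  0.052 ]]
top right stops [[ 0.5181 -0.3409  0.052 ]
 [ 0.4116 -0.3627  0.052 ]]
base corners [[ 0.361  -0.2905  0.004 ]
 [ 0.3788 -0.377   0.004 ]]
base corners side [[ 0.3818 -0.3746  0.004 ]
 [ 0.3616 -0.2904  0.004 ]]
pan side [[ 0.5913 -0.2386  0.014 ]
 [ 0.6089 -0.3364  0.014 ]
 [ 0.5201 -0.3569  0.014 ]]
bars [[ 0.5015 -0.2695  0.04  ]
 [ 0.5191 -0.3364  0.04  ]
 [ 0.3947 -0.291   0.04  ]
 [ 0.4127 -0.3576  0.04  ]]
lids b g r [[ 0.5381  0.1011  0.117 ]
 [ 0.5339  0.0026  0.117 ]
 [ 0.5292 -0.09    0.117 ]]
tray side top corners [[0.3014 0.356  0.018 ]
 [0.5936 0.3411 0.018 ]
 [0.2933 0.2261 0.018 ]]
bottle [[0.6921 0.2838 0.    ]]
[ 0.4635 -0.3141  0.2007] 11.500637112306459 [ 0.7885  0.2791  0.5235  0.3758 -1.6153 -0.9945 -0.3388  0.0082  1.0211
  0.2156 -0.3789  0.1158]
pan pred [ 0.5591 -0.2947] baseplate end pred?
[[-0.0005  0.9675  0.253 ]
 [ 0.0016  0.253  -0.9675]
 [-1.     -0.0001 -0.0017]]
```

Measured positions:

| Item | Position (m) | Yaw |
|---|---|---|
| Blue tin | (0.537, 0.1005) | – |
| Green tin | (0.5325, 0.0005) | – |
| Red tin | (0.5285, −0.0916) | – |
| Tray centre | (0.4455, 0.294) | −2.5° |
| Brush balance point | (0.598, 0.000) | 86.8° |
| Rest | (0.4635, −0.314) | 11.5° |

With the jaws at −45° in the world, the fingers clear the neighbouring tins both on the station and in the tray. I'll use that orientation for all the tins.

```bash
cat >> h.py <<'E'
def to(target=None,jaw=None):
    s=ctrl.get_state();M=R.from_rotvec(s['tool_rot']).as_matrix()
    a=np.degrees(np.arctan2(M[1,2],M[0,2]))
    print('t %.2f pos %s jaw %.2f down %.4f grip %.3f F %s'%(s['time'],s['position'].round(4),a,M[2,0],s['grip_width'],s['ft_force'].round(1)))
    if target is not None: print('travel to',target,(M.T@(np.array(target)-s['position'])).round(4))
    if jaw is not None:
        d=(jaw-a+180)%360-180; print('twist',round(-np.radians(d),3))
E
python3 -m pendant '[{"travel":[0,0.02,-0.013],"twist":-0.03},{"travel":[0,0.06,-0.04],"twist":-0.08},{"travel":[0,0.11,-0.075],"twist":-0.15},{"travel":[0,0.165,-0.112],"twist":-0.24},{"travel":[0,0.22,-0.15],"twist":-0.33},{"travel":[0,0.275,-0.187],"twist":-0.42},{"travel":[0,0.32,-0.218],"twist":-0.49},{"travel":[0,0.35,-0.238],"twist":-0.52},{"travel":[0,0.36,-0.245],"twist":-0.53},{"travel":[0,0.36,-0.245],"twist":-0.53}]' 1 25
python3 -c "
from h import *
to((.537,.1005,.2),-45)"
```

```text
time: 1.35
position: [0.4505, -0.2993, 0.2015]
tool_rot: [0.613, 1.485, -0.611]
ft_force: [-0.8, 0.4, -0.2]
grip_width: 0.999
t 1.35 pos [ 0.4505 -0.2993  0.2015] jaw -44.86 down -1.0000 grip 0.999 F [-0.8  0.4 -0.2]
travel to (0.537, 0.1005, 0.2) [ 0.002   0.3444 -0.2207]
twist 0.003
```

Motion is accurate. Next, over the blue tin, then down to TCP z = 0.066.

```bash
python3 -m pendant '[{"travel":[0,0.02,-0.013],"twist":0},{"travel":[0,0.06,-0.038],"twist":0},{"travel":[0,0.11,-0.07],"twist":0},{"travel":[0,0.16,-0.103],"twist":0},{"travel":[0,0.21,-0.135],"twist":0},{"travel":[0,0.26,-0.167],"twist":0},{"travel":[0,0.305,-0.196],"twist":0},{"travel":[0,0.333,-0.213],"twist":0},{"travel":[0.002,0.3445,-0.2205],"twist":0},{"travel":[0.002,0.3445,-0.2205],"twist":0}]'
python3 - <<'E'
from h import *
to((.537,.1005,.066),-45)
for n in CM: cv2.imwrite(f'pics/{n}1.png',ctrl.get_image(n)[:,:,::-1])
E
```

```text
time: 2.6
position: [0.5367, 0.1, 0.1995]
tool_rot: [0.612, 1.485, -0.612]
ft_force: [0.6, -0.5, 0.0]
grip_width: 1.001
t 2.60 pos [0.5367 0.1    0.1995] jaw -44.85 down -1.0000 grip 1.001 F [ 0.6 -0.5  0. ]
travel to (0.537, 0.1005, 0.066) [0.1335 0.0007 0.0002]
twist 0.003
```

View pics/side1.png

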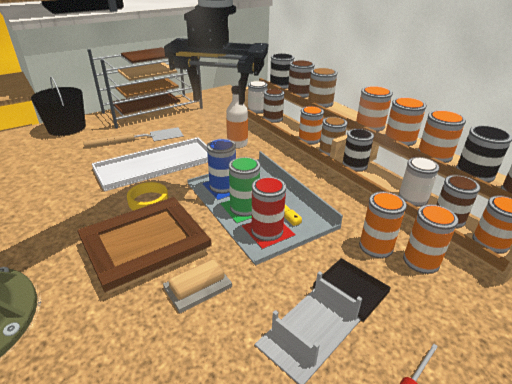

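View pics/top1.png

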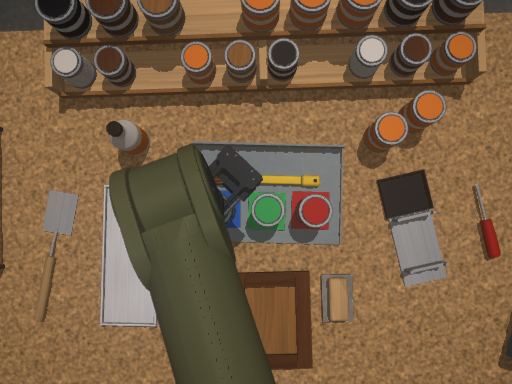

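Run:
```python
from h import *
print(proj('side',(.5367,.1,.2)),proj('side',(.5367,.1,.27)),proj('side',(.5367,.1,.117)))
u=np.array([.709,-.705,0])
for s in(-.05,.05):print(proj('side',np.array([.5367,.1,.2])+s*u),proj('top',np.array([.5367,.1,.2])+s*u))
im=cv2.imread('pics/side1.png');cv2.imwrite('pics/c7.png',cv2.resize(im[0:200,140:300],None,fx=3,fy=3))
```

```text
[219.56750818 110.02605021] [218.18908977  77.13611901] [221.03412569 145.02046732]
[196.90185268 108.12510278] [190.92294773 228.21725612]
[242.64086107 111.96119083] [229.68942296 186.86171488]
```

View pics/c7.png

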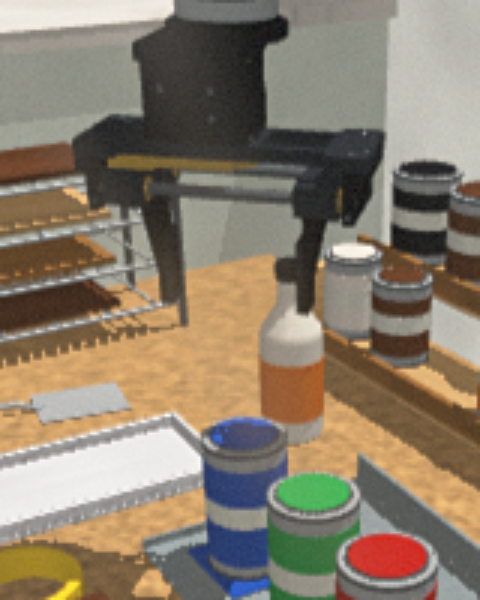

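The fingers straddle the blue tin as predicted. Descending and gripping.

```bash
python3 -m pendant '[{"travel":[0.015,0.0007,0.0002],"twist":0},{"travel":[0.045,0.0007,0.0002],"twist":0},{"travel":[0.075,0.0007,0.0002],"twist":0},{"travel":[0.105,0.0007,0.0002],"twist":0},{"travel":[0.125,0.0007,0.0002],"twist":0},{"travel":[0.1335,0.0007,0.0002],"twist":0},{"travel":[0.1335,0.0007,0.0002],"twist":0}]'
python3 -m pendant '[{"travel":[0,0,0],"twist":0},{"travel":[0,0,0],"twist":0},{"travel":[0,0,0],"twist":0},{"travel":[0,0,0],"twist":0},{"travel":[0,0,0],"twist":0},{"travel":[0,0,0],"twist":0}]' -1 25
python3 -c "
from h import *
to((.537,.29,.196),-45)"
```

```text
time: 3.58
position: [0.5374, 0.0983, 0.066]
tool_rot: [0.614, 1.484, -0.615]
ft_force: [0.6, -0.4, 0.2]
grip_width: 1.001
time: 4.32
position: [0.5374, 0.0991, 0.0665]
tool_rot: [0.614, 1.485, -0.614]
ft_force: [-2.4, 2.0, 4.3]
grip_width: 0.731
t 4.33 pos [0.5374 0.0991 0.0665] jaw -45.01 down -1.0000 grip 0.731 F [-2.4  2.   4.3]
travel to (0.537, 0.29, 0.196) [-0.1293  0.1346 -0.1356]
twist -0.0
```

```bash
python3 -m pendant '[{"travel":[-0.015,0,0],"twist":0},{"travel":[-0.04,0,0],"twist":0},{"travel":[-0.07,0,0],"twist":0},{"travel":[-0.095,0.014,-0.014],"twist":0},{"travel":[-0.11,0.04,-0.04],"twist":0},{"travel":[-0.11,0.07,-0.07],"twist":0},{"travel":[-0.11,0.1,-0.1],"twist":0},{"travel":[-0.11,0.125,-0.125],"twist":0},{"travel":[-0.11,0.1346,-0.1356],"twist":0},{"travel":[-0.11,0.1346,-0.1356],"twist":0}]'
python3 - <<'E'
from h import *
to((.537,.29,.0655),-45)
for n in CM: cv2.imwrite(f'pics/{n}2.png',ctrl.get_image(n)[:,:,::-1])
E
```

```text
time: 5.58
position: [0.5365, 0.2902, 0.1762]
tool_rot: [0.612, 1.486, -0.614]
ft_force: [-0.3, -0.3, -5.6]
grip_width: 0.728
t 5.58 pos [0.5365 0.2902 0.1762] jaw -44.92 down -1.0000 grip 0.728 F [-0.3 -0.3 -5.6]
travel to (0.537, 0.29, 0.0655) [0.1107 0.0005 0.0008]
twist 0.001
```

View pics/side2.png

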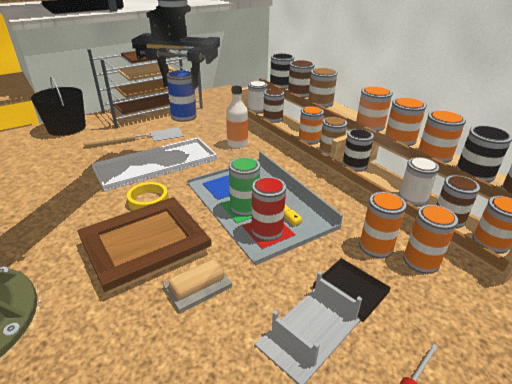

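The blue tin is held upright at side (182,95), and its pad is now free. Lowering it into the tray and releasing.

```bash
python3 -m pendant '[{"travel":[0.015,0.0005,0.0008],"twist":0},{"travel":[0.04,0.0005,0.0008],"twist":0},{"travel":[0.07,0.0005,0.0008],"twist":0},{"travel":[0.092,0.0005,0.0008],"twist":0},{"travel":[0.103,0.0005,0.0008],"twist":0},{"travel":[0.108,0.0005,0.0008],"twist":0},{"travel":[0.111,0.0005,0.0008],"twist":0},{"travel":[0.111,0.0005,0.0008],"twist":0}]'
python3 -c "
from h import *
to()"
```

```text
time: 6.68
position: [0.5385, 0.2877, 0.0658]
tool_rot: [0.614, 1.483, -0.617]
ft_force: [0.0, 0.9, -4.7]
grip_width: 0.728
t 6.67 pos [0.5385 0.2877 0.0658] jaw -45.11 down -1.0000 grip 0.728 F [ 0.   0.9 -4.7]
```

```bash
python3 -m pendant '[{"travel":[0.0015,0,0],"twist":0},{"travel":[0.0015,0,0],"twist":0}]'
python3 -m pendant '[{"travel":[0.0,0,0],"twist":0},{"travel":[0.0,0,0],"twist":0},{"travel":[0.0,0,0],"twist":0},{"travel":[0.0,0,0],"twist":0},{"travel":[0.0,0,0],"twist":0}]' 1
python3 -m pendant '[{"travel":[-0.015,0,0],"twist":0},{"travel":[-0.04,0,0],"twist":0},{"travel":[-0.07,0,0],"twist":0},{"travel":[-0.1,0,0],"twist":0},{"travel":[-0.12,0,0],"twist":0},{"travel":[-0.13,0,0],"twist":0},{"travel":[-0.13,0,0],"twist":0}]'
python3 -c "
from h import *
to((.5325,.0005,.198),-45)"
```

```text
time: 6.92
position: [0.5387, 0.2879, 0.0646]
tool_rot: [0.615, 1.482, -0.616]
ft_force: [-0.6, 0.1, -5.0]
grip_width: 0.731
time: 7.55
position: [0.5388, 0.2878, 0.0647]
tool_rot: [0.615, 1.482, -0.616]
ft_force: [0.7, -0.4, -0.7]
grip_width: 0.996
time: 8.43
position: [0.539, 0.2881, 0.195]
tool_rot: [0.615, 1.482, -0.616]
ft_force: [0.2, 0.1, -0.4]
grip_width: 1.0
t 8.43 pos [0.539  0.2881 0.195 ] jaw -45.12 down -1.0000 grip 1.000 F [ 0.2  0.1 -0.4]
travel to (0.5325, 0.0005, 0.198) [-0.0028 -0.2076  0.1991]
twist -0.002
```

Next, the green tin.

```bash
python3 -m pendant '[{"travel":[0,-0.013,0.012],"twist":0},{"travel":[0,-0.04,0.038],"twist":0},{"travel":[0,-0.075,0.072],"twist":0},{"travel":[0,-0.11,0.106],"twist":0},{"travel":[0,-0.145,0.139],"twist":0},{"travel":[0,-0.178,0.171],"twist":0},{"travel":[0,-0.199,0.191],"twist":0},{"travel":[0,-0.2076,0.1991],"twist":0},{"travel":[0,-0.2076,0.1991],"twist":0}]'
python3 - <<'E'
from h import *
for n in CM: cv2.imwrite(f'pics/{n}3.png',ctrl.get_image(n)[:,:,::-1])
to((.5325,.0005,.066),-45)
E
```

```text
time: 9.55
position: [0.5319, -0.0002, 0.1947]
tool_rot: [0.616, 1.482, -0.618]
ft_force: [0.7, 0.3, 0.0]
grip_width: 1.003
t 9.65 pos [0.5322 0.0021 0.195 ] jaw -45.01 down -1.0000 grip 1.002 F [-0.4  0.1 -0.4]
travel to (0.5325, 0.0005, 0.066) [ 0.129  -0.0009  0.0014]
twist -0.0
```

View pics/side3.png

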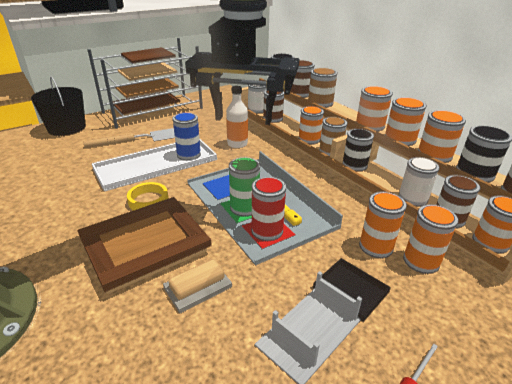

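View pics/top3.png

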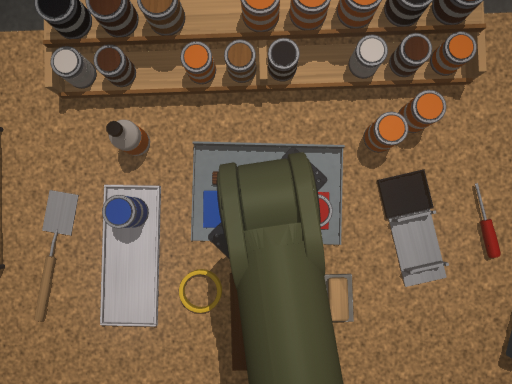

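The blue tin stands in the tray (side 187,137; top 121,211). Grasping green.

```bash
python3 -m pendant '[{"travel":[0.015,-0.0009,0.0014],"twist":0},{"travel":[0.045,-0.0009,0.0014],"twist":0},{"travel":[0.075,-0.0009,0.0014],"twist":0},{"travel":[0.105,-0.0009,0.0014],"twist":0},{"travel":[0.122,-0.0009,0.0014],"twist":0},{"travel":[0.129,-0.0009,0.0014],"twist":0},{"travel":[0.129,-0.0009,0.0014],"twist":0}]'
python3 -m pendant '[{"travel":[0,0,0],"twist":0},{"travel":[0,0,0],"twist":0},{"travel":[0,0,0],"twist":0},{"travel":[0,0,0],"twist":0},{"travel":[0,0,0],"twist":0},{"travel":[0,0,0],"twist":0}]' -1 25
python3 -c "
from h import *
to((.445,.294,.196),-45)"
```

```text
time: 10.52
position: [0.5327, 0.0008, 0.0661]
tool_rot: [0.614, 1.483, -0.613]
ft_force: [0.3, 0.2, 0.2]
grip_width: 1.003
time: 11.28
position: [0.5334, 0.0004, 0.0666]
tool_rot: [0.614, 1.481, -0.613]
ft_force: [1.8, -0.7, 3.4]
grip_width: 0.729
t 11.28 pos [5.334e-01 4.000e-04 6.660e-02] jaw -44.99 down -1.0000 grip 0.729 F [ 1.8 -0.7  3.4]
travel to (0.445, 0.294, 0.196) [-0.1294  0.1452 -0.27  ]
twist 0.0
```

```bash
python3 -m pendant '[{"travel":[-0.015,0,0],"twist":0},{"travel":[-0.045,0,0],"twist":0},{"travel":[-0.075,0,0],"twist":0},{"travel":[-0.105,0.007,-0.013],"twist":0},{"travel":[-0.125,0.023,-0.043],"twist":0},{"travel":[-0.13,0.043,-0.08],"twist":0},{"travel":[-0.13,0.064,-0.12],"twist":0},{"travel":[-0.13,0.086,-0.16],"twist":0},{"travel":[-0.13,0.108,-0.2],"twist":0},{"travel":[-0.13,0.125,-0.232],"twist":0}]'
python3 -c "
from h import *
to((.445,.294,.196),-45)"
```

```text
time: 12.52
position: [0.4552, 0.2548, 0.1962]
tool_rot: [0.611, 1.484, -0.613]
ft_force: [-0.3, 0.1, -5.5]
grip_width: 0.728
t 12.53 pos [0.4552 0.2548 0.1962] jaw -44.87 down -1.0000 grip 0.728 F [-0.3  0.1 -5.5]
travel to (0.445, 0.294, 0.196) [ 0.0002  0.0206 -0.0349]
twist 0.002
```

```bash
python3 -m pendant '[{"travel":[0,0.012,-0.02],"twist":0},{"travel":[0,0.0206,-0.035],"twist":0},{"travel":[0.015,0.0206,-0.035],"twist":0},{"travel":[0.045,0.0206,-0.035],"twist":0},{"travel":[0.08,0.0206,-0.035],"twist":0},{"travel":[0.108,0.0206,-0.035],"twist":0},{"travel":[0.122,0.0206,-0.035],"twist":0},{"travel":[0.129,0.0206,-0.035],"twist":0},{"travel":[0.1315,0.0206,-0.035],"twist":0},{"travel":[0.1315,0.0206,-0.035],"twist":0}]'
python3 -m pendant '[{"travel":[0.0,0,0],"twist":0},{"travel":[0.0,0,0],"twist":0},{"travel":[0.0,0,0],"twist":0},{"travel":[0.0,0,0],"twist":0},{"travel":[0.0,0,0],"twist":0}]' 1
python3 -m pendant '[{"travel":[-0.015,0,0],"twist":0},{"travel":[-0.04,0,0],"twist":0},{"travel":[-0.07,0,0],"twist":0},{"travel":[-0.1,0,0],"twist":0},{"travel":[-0.12,0,0],"twist":0},{"travel":[-0.13,0,0],"twist":0},{"travel":[-0.13,0,0],"twist":0}]'
python3 -c "
from h import *
to((.5285,-.0916,.196),-45)"
```

```text
time: 13.78
position: [0.4453, 0.2943, 0.0654]
tool_rot: [0.612, 1.483, -0.612]
ft_force: [0.4, -0.1, -4.1]
grip_width: 0.727
time: 14.4
position: [0.4453, 0.2943, 0.0655]
tool_rot: [0.612, 1.483, -0.612]
ft_force: [0.5, -0.2, -0.1]
grip_width: 0.994
time: 15.28
position: [0.4455, 0.2944, 0.1957]
tool_rot: [0.612, 1.482, -0.612]
ft_force: [0.2, -0.2, -0.2]
grip_width: 0.998
t 15.28 pos [0.4455 0.2944 0.1957] jaw -44.87 down -1.0000 grip 0.998 F [ 0.2 -0.2 -0.2]
travel to (0.5285, -0.0916, 0.196) [-3.000e-04 -2.150e-01  3.312e-01]
twist 0.002
```

```bash
python3 -m pendant '[{"travel":[0,-0.01,0.015],"twist":0},{"travel":[0,-0.031,0.048],"twist":0},{"travel":[0,-0.06,0.092],"twist":0},{"travel":[0,-0.09,0.139],"twist":0},{"travel":[0,-0.12,0.185],"twist":0},{"travel":[0,-0.15,0.231],"twist":0},{"travel":[0,-0.18,0.277],"twist":0},{"travel":[0,-0.203,0.313],"twist":0},{"travel":[0,-0.215,0.331],"twist":0},{"travel":[0,-0.215,0.331],"twist":0}]'
python3 - <<'E'
from h import *
for n in CM: cv2.imwrite(f'pics/{n}4.png',ctrl.get_image(n)[:,:,::-1])
to((.5285,-.0916,.066),-45)
E
```

```text
time: 16.52
position: [0.5279, -0.092, 0.1947]
tool_rot: [0.615, 1.484, -0.613]
ft_force: [0.1, 0.3, -0.5]
grip_width: 1.002
t 16.62 pos [ 0.5281 -0.0891  0.1954] jaw -44.73 down -1.0000 grip 1.003 F [0.4 0.7 0.4]
travel to (0.5285, -0.0916, 0.066) [ 0.1294 -0.0017  0.0022]
twist 0.005
```

View pics/top4.png

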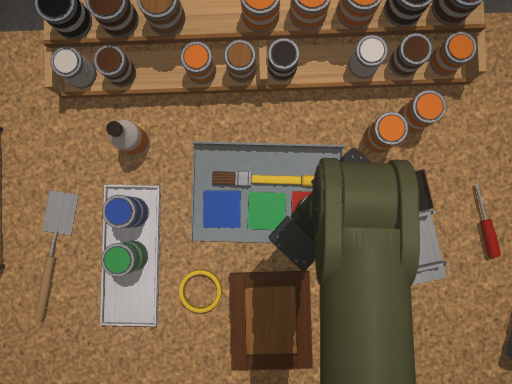

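View pics/side4.png

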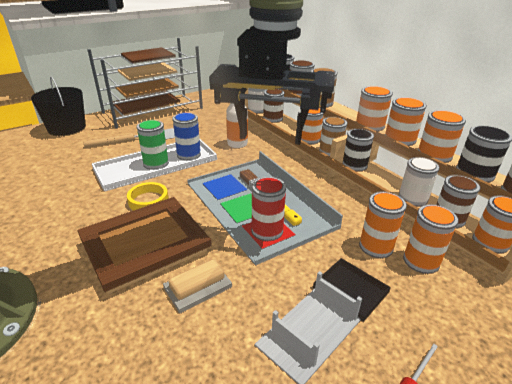

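Blue and green both stand in the tray (top 121,211 and 120,258), and red is still on its pad at side (268,210). Grasping red.

```bash
python3 -m pendant '[{"travel":[0.015,-0.0017,0.0022],"twist":0},{"travel":[0.045,-0.0017,0.0022],"twist":0},{"travel":[0.075,-0.0017,0.0022],"twist":0},{"travel":[0.105,-0.0017,0.0022],"twist":0},{"travel":[0.122,-0.0017,0.0022],"twist":0},{"travel":[0.129,-0.0017,0.0022],"twist":0},{"travel":[0.129,-0.0017,0.0022],"twist":0}]'
python3 -m pendant '[{"travel":[0,0,0],"twist":0},{"travel":[0,0,0],"twist":0},{"travel":[0,0,0],"twist":0},{"travel":[0,0,0],"twist":0},{"travel":[0,0,0],"twist":0},{"travel":[0,0,0],"twist":0}]' -1 25
python3 -c "
from h import *
to((.353,.298,.196),-45)"
```

```text
time: 17.5
position: [0.5287, -0.0913, 0.0665]
tool_rot: [0.611, 1.484, -0.609]
ft_force: [-0.6, -0.5, 0.0]
grip_width: 0.997
time: 18.25
position: [0.5291, -0.0915, 0.0669]
tool_rot: [0.611, 1.483, -0.609]
ft_force: [0.1, 0.2, 2.6]
grip_width: 0.728
t 18.25 pos [ 0.5291 -0.0915  0.0669] jaw -44.71 down -1.0000 grip 0.728 F [0.1 0.2 2.6]
travel to (0.353, 0.298, 0.196) [-0.1287  0.1532 -0.3992]
twist 0.005
```

```bash
python3 -m pendant '[{"travel":[-0.015,0,0],"twist":0},{"travel":[-0.045,0,0],"twist":0},{"travel":[-0.08,0,0],"twist":0},{"travel":[-0.11,0.005,-0.013],"twist":0},{"travel":[-0.128,0.017,-0.045],"twist":0},{"travel":[-0.13,0.034,-0.088],"twist":0},{"travel":[-0.13,0.052,-0.135],"twist":0},{"travel":[-0.13,0.07,-0.182],"twist":0},{"travel":[-0.13,0.088,-0.229],"twist":0},{"travel":[-0.13,0.105,-0.274],"twist":0}]'
python3 -c "
from h import *
to((.353,.298,.196),-45)"
```

```text
time: 19.5
position: [0.4062, 0.1773, 0.1969]
tool_rot: [0.609, 1.484, -0.609]
ft_force: [0.1, 0.6, -4.8]
grip_width: 0.73
t 19.50 pos [0.4062 0.1773 0.1969] jaw -44.65 down -1.0000 grip 0.730 F [ 0.1  0.6 -4.8]
travel to (0.353, 0.298, 0.196) [ 0.0009  0.0485 -0.1227]
twist 0.006
```

```bash
python3 -m pendant '[{"travel":[0,0.016,-0.04],"twist":0},{"travel":[0,0.032,-0.08],"twist":0},{"travel":[0,0.044,-0.11],"twist":0},{"travel":[0,0.0485,-0.1225],"twist":0},{"travel":[0,0.0485,-0.1225],"twist":0}]'
python3 - <<'E'
from h import *
for n in CM: cv2.imwrite(f'pics/{n}5.png',ctrl.get_image(n)[:,:,::-1])
to((.353,.298,.0655),-45)
E
```

```text
time: 20.12
position: [0.3526, 0.2977, 0.1967]
tool_rot: [0.607, 1.485, -0.609]
ft_force: [-1.0, -1.0, -4.5]
grip_width: 0.727
t 20.23 pos [0.3538 0.2961 0.1966] jaw -44.77 down -1.0000 grip 0.733 F [-0.1 -0.5 -4.3]
travel to (0.353, 0.298, 0.0655) [ 0.1311  0.0009 -0.0019]
twist 0.004
```

View pics/side5.png

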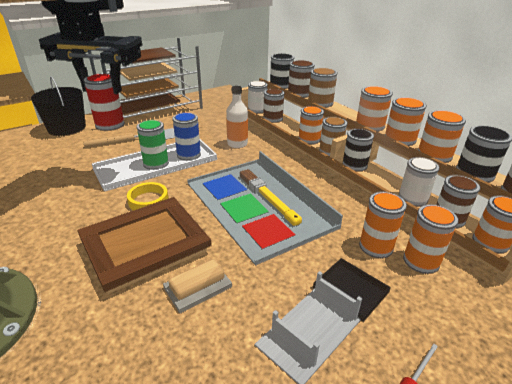

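The red tin is held upright above the tray's near end (side 104,100). The brush and all three pads are in clear view. Lowering it in.

```bash
python3 -m pendant '[{"travel":[0.015,0.0009,-0.0015],"twist":0},{"travel":[0.045,0.0009,-0.0015],"twist":0},{"travel":[0.08,0.0009,-0.0015],"twist":0},{"travel":[0.108,0.0009,-0.0015],"twist":0},{"travel":[0.122,0.0009,-0.0015],"twist":0},{"travel":[0.129,0.0009,-0.0015],"twist":0},{"travel":[0.1315,0.0009,-0.0015],"twist":0},{"travel":[0.1315,0.0009,-0.0015],"twist":0}]'
python3 -m pendant '[{"travel":[0.0,0,0],"twist":0},{"travel":[0.0,0,0],"twist":0},{"travel":[0.0,0,0],"twist":0},{"travel":[0.0,0,0],"twist":0},{"travel":[0.0,0,0],"twist":0}]' 1
python3 -m pendant '[{"travel":[-0.015,0,0],"twist":0},{"travel":[-0.04,0,0],"twist":0},{"travel":[-0.07,0,0],"twist":0},{"travel":[-0.1,0,0],"twist":0},{"travel":[-0.12,0,0],"twist":0},{"travel":[-0.13,0,0],"twist":0},{"travel":[-0.13,0,0],"twist":0}]'
python3 -c "
from h import *
to((.48,.1,.15),-3.2)"
```

```text
time: 21.22
position: [0.3538, 0.298, 0.0657]
tool_rot: [0.611, 1.482, -0.611]
ft_force: [0.0, 0.3, -4.6]
grip_width: 0.731
time: 21.85
position: [0.3539, 0.298, 0.0658]
tool_rot: [0.611, 1.482, -0.611]
ft_force: [-0.4, 0.4, -0.0]
grip_width: 0.999
time: 22.72
position: [0.3541, 0.2983, 0.1964]
tool_rot: [0.611, 1.481, -0.611]
ft_force: [0.2, -0.3, -1.3]
grip_width: 1.0
t 22.73 pos [0.3541 0.2983 0.1964] jaw -44.78 down -1.0000 grip 1.000 F [ 0.2 -0.3 -1.3]
travel to (0.48, 0.1, 0.15) [ 0.0467 -0.0521  0.229 ]
twist -0.726
```

Run:
```python
from h import *
to((.598,0,.196),-3.2)
t=cv2.imread('pics/top5.png');s=cv2.imread('pics/side5.png')
cv2.imwrite('pics/c8.png',cv2.resize(t[140:260,180:350],None,fx=4.5,fy=4.5,interpolation=cv2.INTER_CUBIC))
cv2.imwrite('pics/c9.png',cv2.resize(s[145:265,180:350],None,fx=4.5,fy=4.5,interpolation=cv2.INTER_CUBIC))
```

```text
t 22.73 pos [0.3541 0.2983 0.1964] jaw -44.78 down -1.0000 grip 1.000 F [ 0.2 -0.3 -1.3]
travel to (0.598, 0, 0.196) [ 0.001  -0.04    0.3833]
twist -0.726
```

View pics/c8.png

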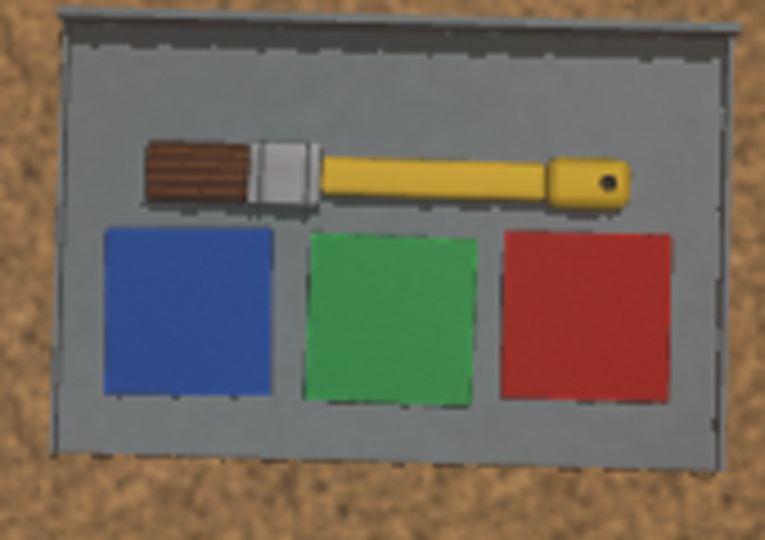

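View pics/c9.png

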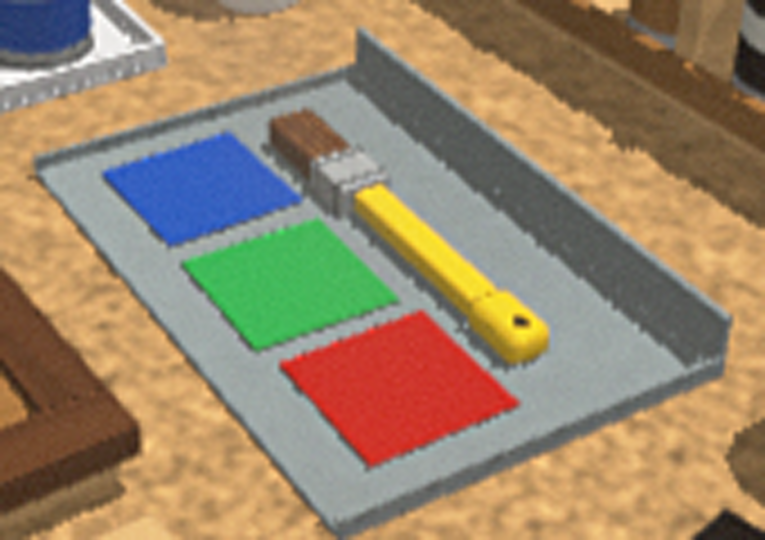

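Run:
```python
from h import *
np.set_printoptions(precision=4,suppress=True)
C=dict(b=[(100,80,60),(125,255,255)],g=[(50,80,40),(80,255,255)],r=[(0,150,60),(6,255,255)],y=[(20,120,80),(34,255,255)])
for n in CM:
    im=cv2.cvtColor(cv2.imread(f'pics/{n}5.png'),cv2.COLOR_BGR2RGB)
    roi=np.zeros(im.shape[:2],np.uint8)
    if n=='top': roi[150:240,195:340]=255
    else: roi[165:260,195:320]=255
    for k,c in C.items():
        m=hsvmask(im,*c)&roi; bl=max(blobs(m),key=lambda b:b[1][4])
        ys,xs=np.nonzero(bl[0]); z=.007 if k!='y' else .0195
        W=np.array([ray(n,(x,y),z)[:2] for x,y in zip(xs,ys)])*1000
        r=cv2.minAreaRect(W.astype(np.float32)); print(n,k,'centroid',W.mean(0).round(1),'rect',np.round(r[0],1),np.round(r[1],1),round(r[2],1))
```

```text
side b centroid [538.5  96.8] rect [539.3  98. ] [82.  80.6] 87.9
side g centroid [531.6  -0.2] rect [532.    1.2] [81.4 79.6] 85.9
side r centroid [529.9 -93.8] rect [530.9 -92.3] [78.9 79. ] 86.8
side y centroid [592.4 -53.7] rect [591.7 -45.5] [155.9  31.1] 87.8
top b centroid [537.7  98.1] rect [537.6  97.3] [79.9 77.6] 88.3
top g centroid [531.3   0.7] rect [531.4   0.5] [79.5 79.5] 88.2
top r centroid [530.  -92.9] rect [529.6 -92.8] [77.2 77.3] 88.1
top y centroid [595.5 -44.6] rect [593.8 -40.6] [144.5  23.4] 88.2
```

Both views agree on the pads: blue (0.538, 0.097), green (0.5315, 0.0005), red (0.530, −0.093). Now to the brush's balance point, turning the jaws to −3.2°.

```bash
python3 -m pendant '[{"travel":[0,-0.002,0.015],"twist":-0.04},{"travel":[0,-0.005,0.05],"twist":-0.12},{"travel":[0,-0.01,0.1],"twist":-0.22},{"travel":[0,-0.016,0.15],"twist":-0.32},{"travel":[0,-0.021,0.2],"twist":-0.42},{"travel":[0,-0.026,0.25],"twist":-0.52},{"travel":[0,-0.031,0.3],"twist":-0.62},{"travel":[0,-0.036,0.345],"twist":-0.69},{"travel":[0,-0.039,0.373],"twist":-0.726},{"travel":[0,-0.04,0.383],"twist":-0.726}]' 0
python3 -m pendant '[{"travel":[0,0,0],"twist":0},{"travel":[0,0,0],"twist":0}]'
python3 - <<'E'
from h import *
for n in CM: cv2.imwrite(f'pics/{n}6.png',ctrl.get_image(n)[:,:,::-1])
to((.598,0,.03),-3.2)
E
```

```text
time: 23.98
position: [0.5978, -0.0015, 0.1951]
tool_rot: [0.046, 1.571, -0.045]
ft_force: [0.2, 0.4, 0.1]
grip_width: 0.497
time: 24.22
position: [0.5969, 0.0001, 0.1948]
tool_rot: [0.045, 1.572, -0.044]
ft_force: [-0.5, 0.3, -0.1]
grip_width: 0.499
t 24.32 pos [ 5.972e-01 -1.000e-04  1.954e-01] jaw -3.22 down -1.0000 grip 0.503 F [ 0.4  0.5 -0.4]
travel to (0.598, 0, 0.03) [0.1654 0.     0.0009]
twist -0.0
```

View pics/side6.png

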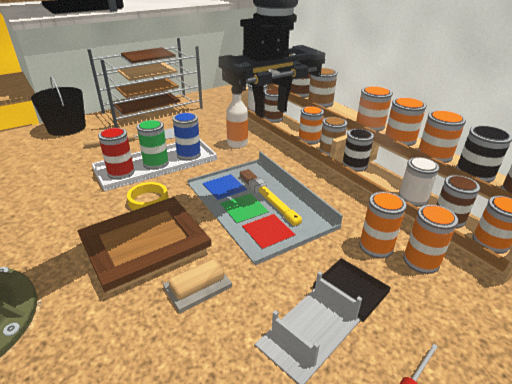

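All three tins stand in the tray (side 117,152; 152,143; 187,135). Descending on the brush.

```bash
python3 -m pendant '[{"travel":[0.02,0,0.0009],"twist":0},{"travel":[0.06,0,0.0009],"twist":0},{"travel":[0.1,0,0.0009],"twist":0},{"travel":[0.135,0,0.0009],"twist":0},{"travel":[0.157,0,0.0009],"twist":0},{"travel":[0.1655,0,0.0009],"twist":0},{"travel":[0.1655,0,0.0009],"twist":0}]'
python3 - <<'E'
from h import *
for n in CM: cv2.imwrite(f'pics/{n}7.png',ctrl.get_image(n)[:,:,::-1])
s=cv2.imread('pics/side7.png');cv2.imwrite('pics/c10.png',cv2.resize(s[100:265,180:350],None,fx=3.5,fy=3.5,interpolation=cv2.INTER_CUBIC))
to((.598,0,.0075),-3.2)
E
```

```text
time: 25.2
position: [0.5981, 0.0002, 0.0299]
tool_rot: [0.045, 1.571, -0.043]
ft_force: [-0.1, 0.5, 0.9]
grip_width: 0.497
t 25.30 pos [5.99e-01 2.00e-04 3.11e-02] jaw -3.23 down -1.0000 grip 0.501 F [0.6 0.2 0.3]
travel to (0.598, 0, 0.0075) [ 0.0236 -0.0002 -0.001 ]
twist -0.0
```

View pics/c10.png

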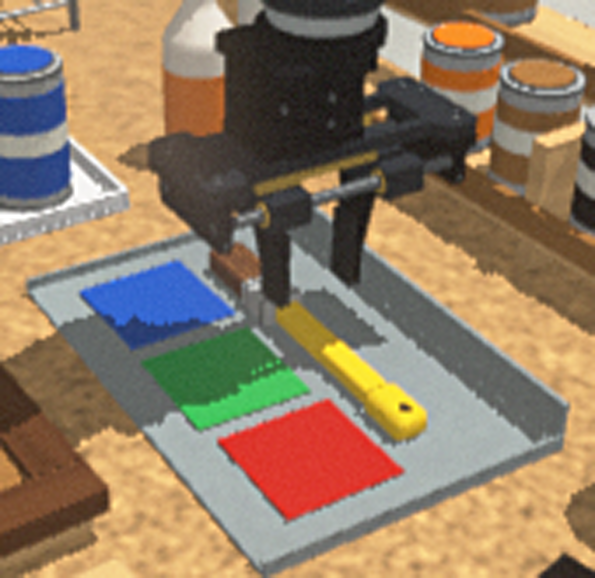

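The fingers straddle the brush handle. Lowering to TCP z ≈ 0.0075 and closing gently.

```bash
python3 -m pendant '[{"travel":[0.01,0,-0.001],"twist":0},{"travel":[0.02,0,-0.001],"twist":0},{"travel":[0.0235,0,-0.001],"twist":0},{"travel":[0.0235,0,-0.001],"twist":0}]'
python3 -m pendant '[{"travel":[0,0,0],"twist":0},{"travel":[0,0,0],"twist":0},{"travel":[0,0,0],"twist":0},{"travel":[0,0,0],"twist":0},{"travel":[0,0,0],"twist":0},{"travel":[0,0,0],"twist":0}]' -1 20
python3 -c "
from h import *
to((.598,0,.11),-3.2)"
```

```text
time: 25.8
position: [0.5977, 0.0003, 0.0071]
tool_rot: [0.045, 1.57, -0.044]
ft_force: [0.1, 0.5, -0.5]
grip_width: 0.503
time: 26.55
position: [0.5977, 0.0003, 0.0071]
tool_rot: [0.045, 1.57, -0.044]
ft_force: [0.3, 0.8, -0.2]
grip_width: 0.013
t 26.55 pos [5.977e-01 3.000e-04 7.100e-03] jaw -3.22 down -1.0000 grip 0.013 F [ 0.3  0.8 -0.2]
travel to (0.598, 0, 0.11) [-0.1029 -0.0002  0.0004]
twist -0.0
```

The width reads about 1 mm, so the jaws shut without the handle. Taking a look.

Run:
```python
from h import *
for n in CM: cv2.imwrite(f'pics/{n}8.png',ctrl.get_image(n)[:,:,::-1])
s=cv2.imread('pics/side8.png');cv2.imwrite('pics/c11.png',cv2.resize(s[100:265,180:350],None,fx=3.5,fy=3.5,interpolation=cv2.INTER_CUBIC))
```

```text
(no output)
```

View pics/c11.png

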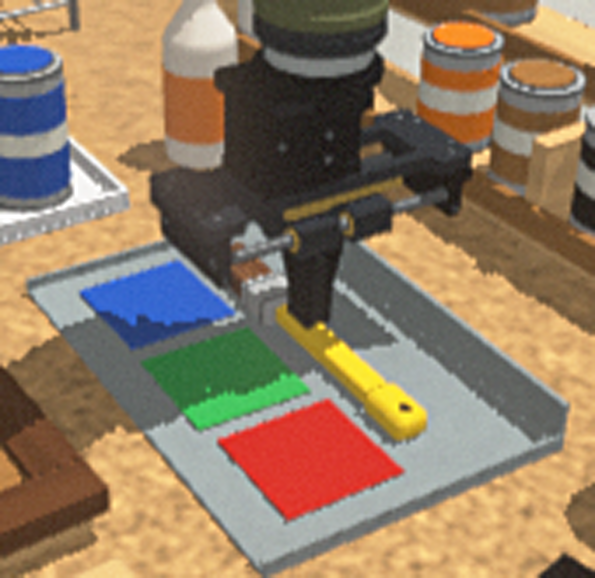

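Run:
```python
from h import *
for z in(.007,.02,.03,.04):
  p=proj('side',(.5977,.0003,z)); print(z,p,(p-[180,100])*3.5)
for n,o,a in(('side7',0,0),): 
  for dx in(-.029,.029):print(proj('side',(.599+dx,.0002,.031)),(proj('side',(.599+dx,.0002,.031))-[180,100])*3.5)
t=cv2.imread('pics/top8.png');cv2.imwrite('pics/c12.png',cv2.resize(t[140:260,180:350],None,fx=4.5,fy=4.5,interpolation=cv2.INTER_CUBIC))
```

```text
0.007 [267.53930511 197.72007867] [306.3875679  342.02027534]
0.02 [267.72451059 193.09242748] [307.03578707 325.82349618]
0.03 [267.86914807 189.4784317 ] [307.54201825 313.17451095]
0.04 [268.01571559 185.81621083] [308.05500457 300.3567379 ]
[257.9175601  192.95523187] [272.71146034 325.34331153]
[278.49184207 185.08918164] [344.72144724 297.81213574]
```

View pics/c12.png

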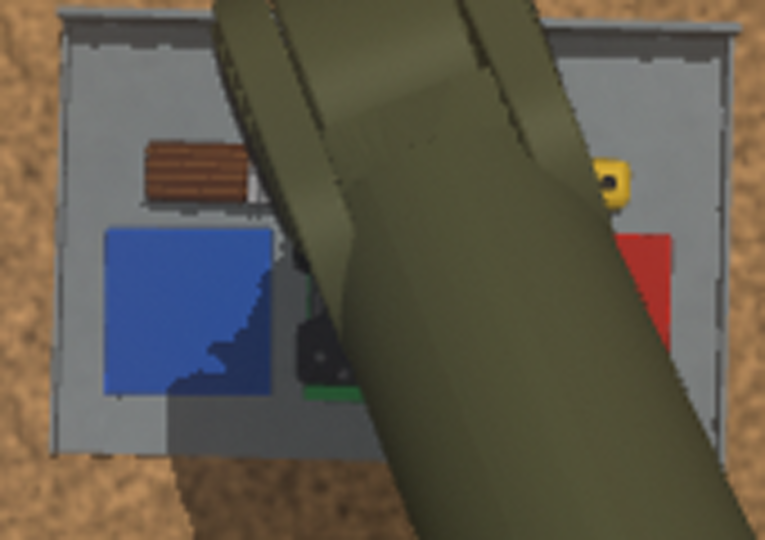

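The image puts the shut fingertips at z ≈ 0.020, about 13 mm higher than the reported TCP z. They closed just above the handle and moved nothing. I'll reopen and go lower in small steps, watching the force.

```bash
python3 -m pendant '[{"travel":[0,0,0],"twist":0},{"travel":[0,0,0],"twist":0},{"travel":[0,0,0],"twist":0},{"travel":[0,0,0],"twist":0}]' 0
python3 -m pendant '[{"travel":[0.004,0,0],"twist":0},{"travel":[0.007,0,0],"twist":0},{"travel":[0.007,0,0],"twist":0}]'
python3 -m pendant '[{"travel":[0.0025,0,0],"twist":0},{"travel":[0.0025,0,0],"twist":0}]'
python3 - <<'E'
from h import *
cv2.imwrite(f'pics/side9.png',ctrl.get_image('side')[:,:,::-1])
s=cv2.imread('pics/side9.png');cv2.imwrite('pics/c13.png',cv2.resize(s[100:265,180:350],None,fx=3.5,fy=3.5,interpolation=cv2.INTER_CUBIC))
to((.598,0,-.005))
E
```

```text
time: 27.15
position: [0.5977, 0.0003, 0.007]
tool_rot: [0.045, 1.57, -0.044]
ft_force: [-0.2, -0.1, 0.1]
grip_width: 0.377
time: 27.52
position: [0.5973, 0.0003, -0.0004]
tool_rot: [0.045, 1.571, -0.043]
ft_force: [-0.1, -0.7, -0.2]
grip_width: 0.493
time: 27.78
position: [0.5971, 0.0003, -0.0032]
tool_rot: [0.045, 1.571, -0.044]
ft_force: [1.0, -0.3, -0.1]
grip_width: 0.502
t 27.82 pos [ 5.972e-01  3.000e-04 -3.100e-03] jaw -3.22 down -1.0000 grip 0.495 F [-0.3 -0.6 -0.3]
travel to (0.598, 0, -0.005) [ 0.0019 -0.0002  0.0008]
```

View pics/c13.png

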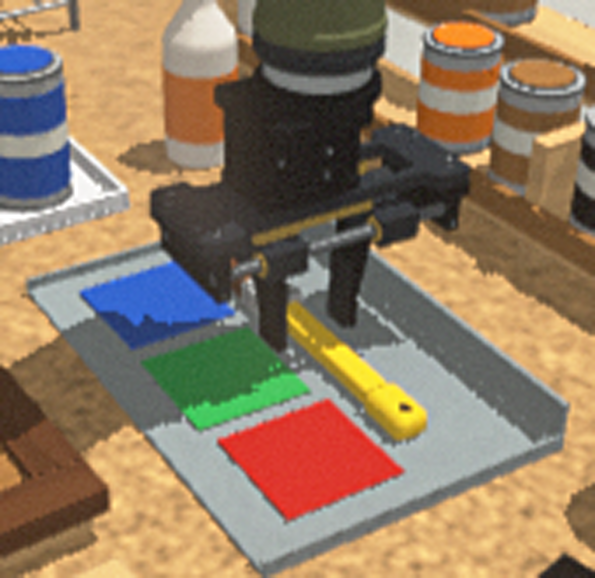

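The reported TCP is now below the plate and there is still no contact, so the offset is real. Two more millimetres, then close.

```bash
python3 -m pendant '[{"travel":[0.002,0,0.0008],"twist":0},{"travel":[0.002,0,0.0008],"twist":0}]'
python3 -m pendant '[{"travel":[0,0,0],"twist":0},{"travel":[0,0,0],"twist":0},{"travel":[0,0,0],"twist":0},{"travel":[0,0,0],"twist":0},{"travel":[0,0,0],"twist":0},{"travel":[0,0,0],"twist":0}]' -1 25
python3 -c "
from h import *
to((.598,0,.11),-3.2)"
```

```text
time: 28.08
position: [0.5979, 0.0002, -0.0052]
tool_rot: [0.045, 1.571, -0.043]
ft_force: [0.2, 0.4, -0.6]
grip_width: 0.501
time: 28.82
position: [0.5981, 0.0002, -0.0051]
tool_rot: [0.045, 1.571, -0.044]
ft_force: [0.7, 0.2, 0.4]
grip_width: 0.201
t 28.82 pos [ 5.981e-01  2.000e-04 -5.100e-03] jaw -3.22 down -1.0000 grip 0.201 F [0.7 0.2 0.4]
travel to (0.598, 0, 0.11) [-1.151e-01 -1.000e-04 -2.000e-04]
twist -0.0
```

The width is 17.5 mm, so the handle is gripped. Lifting and checking.

```bash
python3 -m pendant '[{"travel":[-0.008,0,0],"twist":0},{"travel":[-0.03,0,0],"twist":0},{"travel":[-0.06,0,0],"twist":0},{"travel":[-0.095,0,0],"twist":0},{"travel":[-0.13,0,0],"twist":0},{"travel":[-0.155,0,0],"twist":0},{"travel":[-0.17,0,0],"twist":0},{"travel":[-0.17,0,0],"twist":0}]'
python3 - <<'E'
from h import *
cv2.imwrite(f'pics/side10.png',ctrl.get_image('side')[:,:,::-1])
to((.4635,-.314,.165),-78.5)
E
```

```text
time: 29.82
position: [0.5989, 0.0002, 0.1664]
tool_rot: [0.045, 1.568, -0.044]
ft_force: [0.3, 0.5, -1.3]
grip_width: 0.194
t 29.88 pos [0.5981 0.     0.165 ] jaw -3.22 down -1.0000 grip 0.193 F [-0.5 -0.6 -1.3]
travel to (0.4635, -0.314, 0.165) [-1.000e-04 -3.211e-01 -1.167e-01]
twist 1.314
```

View pics/side10.png

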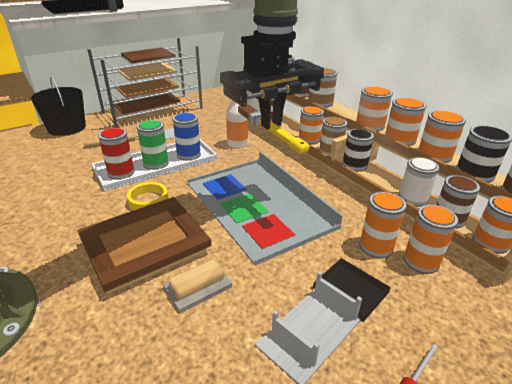

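The brush is held level at side (288,135). Moving over the rest.

```bash
python3 -m pendant '[{"travel":[0,-0.012,-0.004],"twist":0.05},{"travel":[0,-0.04,-0.015],"twist":0.17},{"travel":[0,-0.08,-0.029],"twist":0.33},{"travel":[0,-0.12,-0.044],"twist":0.49},{"travel":[0,-0.16,-0.058],"twist":0.65},{"travel":[0,-0.2,-0.073],"twist":0.81},{"travel":[0,-0.24,-0.087],"twist":0.97},{"travel":[0,-0.275,-0.1],"twist":1.12},{"travel":[0,-0.305,-0.111],"twist":1.24},{"travel":[0,-0.321,-0.1167],"twist":1.314}]'
python3 -m pendant '[{"travel":[0,0,0],"twist":0},{"travel":[0,0,0],"twist":0},{"travel":[0,0,0],"twist":0}]'
python3 - <<'E'
from h import *
for n in CM: cv2.imwrite(f'pics/{n}11.png',ctrl.get_image(n)[:,:,::-1])
to((.4635,-.314,.07),-78.5)
E
```

```text
time: 31.12
position: [0.4608, -0.3166, 0.1635]
tool_rot: [1.066, 1.297, -1.068]
ft_force: [0.1, -0.1, -1.6]
grip_width: 0.2
time: 31.5
position: [0.4612, -0.3153, 0.1634]
tool_rot: [1.065, 1.298, -1.066]
ft_force: [0.2, -0.5, -1.4]
grip_width: 0.195
t 31.60 pos [ 0.4612 -0.3156  0.1636] jaw -78.89 down -1.0000 grip 0.199 F [ 0.5  1.3 -0.7]
travel to (0.4635, -0.314, 0.07) [ 0.0936  0.0027 -0.001 ]
twist -0.007
```

View pics/side11.png

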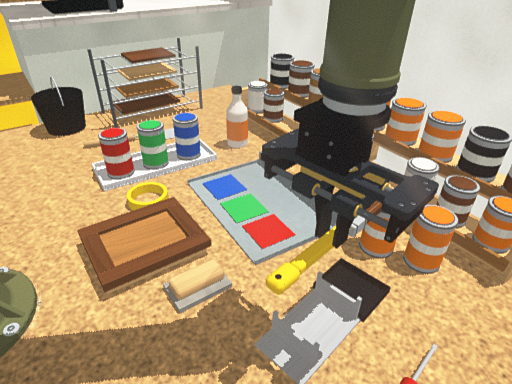

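View pics/top11.png

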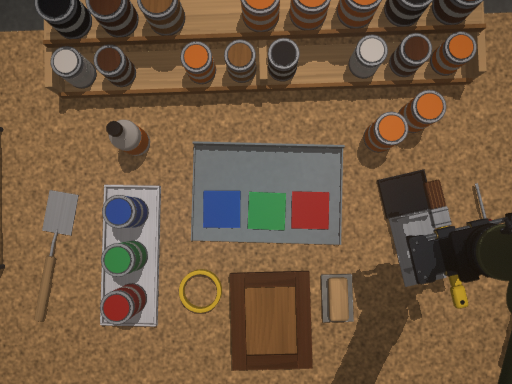

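```bash
python3 -m pendant '[{"travel":[0.012,0.0027,-0.001],"twist":-0.007},{"travel":[0.035,0.0027,-0.001],"twist":-0.007},{"travel":[0.06,0.0027,-0.001],"twist":-0.007},{"travel":[0.085,0.0027,-0.001],"twist":-0.007},{"travel":[0.1,0.0027,-0.001],"twist":-0.007},{"travel":[0.107,0.0027,-0.001],"twist":-0.007},{"travel":[0.107,0.0027,-0.001],"twist":-0.007}]'
python3 - <<'E'
from h import *
for n in CM: cv2.imwrite(f'pics/{n}12.png',ctrl.get_image(n)[:,:,::-1])
to((.4635,-.314,.031),-78.5)
s=cv2.imread('pics/side12.png');cv2.imwrite('pics/c14.png',cv2.resize(s[200:384,230:420],None,fx=3.2,fy=3.2,interpolation=cv2.INTER_CUBIC))
t=cv2.imread('pics/top12.png');cv2.imwrite('pics/c15.png',cv2.resize(t[150:320,360:500],None,fx=3.5,fy=3.5,interpolation=cv2.INTER_CUBIC))
E
```

```text
time: 32.48
position: [0.4635, -0.3138, 0.0565]
tool_rot: [1.06, 1.301, -1.061]
ft_force: [0.1, 0.4, -0.1]
grip_width: 0.201
t 32.58 pos [ 0.4641 -0.3143  0.0574] jaw -78.49 down -1.0000 grip 0.199 F [-0.2 -0.9 -1.1]
travel to (0.4635, -0.314, 0.031) [ 0.0264 -0.0005 -0.0004]
twist 0.0
```

View pics/c14.png

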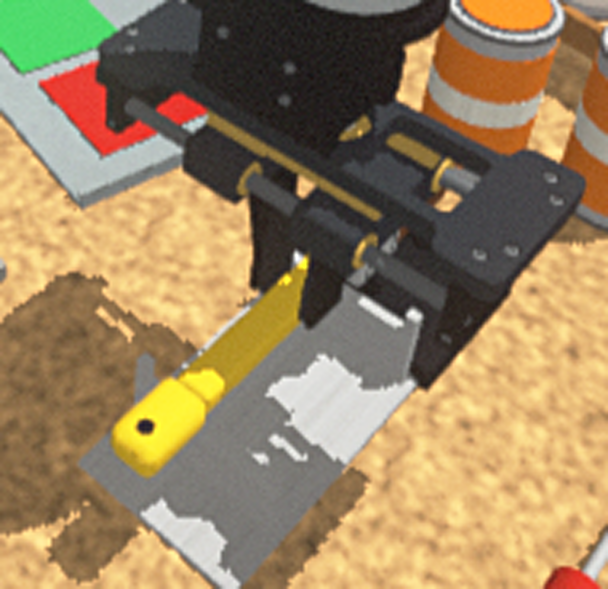

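View pics/c15.png

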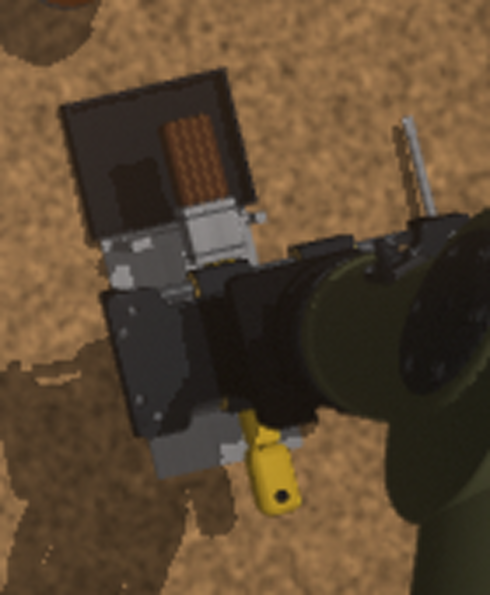

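Run:
```python
from h import *
np.set_printoptions(precision=4,suppress=True)
Q=[ray('top',((x+.5)/3.5-.5+360,(y+.5)/3.5-.5+150),z) for x,y,z in((186,119,.083),(211,232,.084),(285,512,.082))]
c=np.array([.4635,-.3140]);a=np.radians(11.5);M=np.array([[np.cos(a),np.sin(a)],[-np.sin(a),np.cos(a)]])
for q in Q: print(q,'rest frame mm',(M@(q[:2]-c)*1000).round(1))
d=Q[0]-Q[2];print(np.degrees(np.arctan2(d[1],d[0])),np.hypot(d[0],d[1]))
```

```text
[ 0.5748 -0.2914  0.083 ] rest frame mm [113.5  -0.1]
[ 0.5103 -0.3026  0.084 ] rest frame mm [48.1  1.9]
[ 0.3515 -0.3381  0.082 ] rest frame mm [-114.6   -1.3]
11.815650678168035 0.22816436796069103
```

In the rest frame the bristle tip, ferrule and knob are at x = 113.5, 48 and −114.6 mm, all within 2 mm of the centre line. That is on target, so I'm lowering it.

```bash
python3 -m pendant '[{"travel":[0.007,-0.0005,0],"twist":0},{"travel":[0.016,-0.0005,0],"twist":0},{"travel":[0.022,-0.0005,0],"twist":0},{"travel":[0.0255,-0.0005,0],"twist":0},{"travel":[0.0255,-0.0005,0],"twist":0}]'
python3 -c "
from h import *
to()"
```

```text
time: 33.2
position: [0.4634, -0.3142, 0.0315]
tool_rot: [1.06, 1.3, -1.06]
ft_force: [-0.1, -0.2, -0.5]
grip_width: 0.205
t 33.20 pos [ 0.4634 -0.3142  0.0315] jaw -78.48 down -1.0000 grip 0.205 F [-0.1 -0.2 -0.5]
```

```bash
python3 -m pendant '[{"travel":[0.001,0,0],"twist":0},{"travel":[0.001,0,0],"twist":0}]'
python3 -m pendant '[{"travel":[0,0,0],"twist":0},{"travel":[0,0,0],"twist":0},{"travel":[0,0,0],"twist":0},{"travel":[0,0,0],"twist":0},{"travel":[0,0,0],"twist":0},{"travel":[0,0,0],"twist":0}]' -0.1
python3 -m pendant '[{"travel":[-0.01,0,0],"twist":0},{"travel":[-0.03,0,0],"twist":0},{"travel":[-0.06,0,0],"twist":0},{"travel":[-0.095,0,0],"twist":0},{"travel":[-0.13,0,0],"twist":0},{"travel":[-0.155,0,0],"twist":0},{"travel":[-0.165,0,0],"twist":0},{"travel":[-0.165,0,0],"twist":0}]'
python3 - <<'E'
from h import *
for n in CM: cv2.imwrite(f'pics/{n}13.png',ctrl.get_image(n)[:,:,::-1])
to((.45,0,.196),-45)
s=cv2.imread('pics/side13.png');cv2.imwrite('pics/c16.png',cv2.resize(s[200:384,230:420],None,fx=3.2,fy=3.2,interpolation=cv2.INTER_CUBIC))
E
```

```text
time: 33.45
position: [0.4636, -0.3143, 0.0307]
tool_rot: [1.06, 1.299, -1.06]
ft_force: [0.4, -0.4, -0.2]
grip_width: 0.198
time: 34.2
position: [0.4636, -0.3143, 0.0307]
tool_rot: [1.06, 1.299, -1.06]
ft_force: [0.5, 0.3, 0.2]
grip_width: 0.447
time: 35.2
position: [0.4642, -0.3146, 0.1967]
tool_rot: [1.06, 1.298, -1.06]
ft_force: [0.1, -0.8, -0.3]
grip_width: 0.454
t 35.30 pos [ 0.4633 -0.3141  0.1949] jaw -78.48 down -1.0000 grip 0.451 F [-0.6  0.9 -0.1]
travel to (0.45, 0, 0.196) [-0.0006  0.0497 -0.3105]
twist -0.584
```

View pics/c16.png

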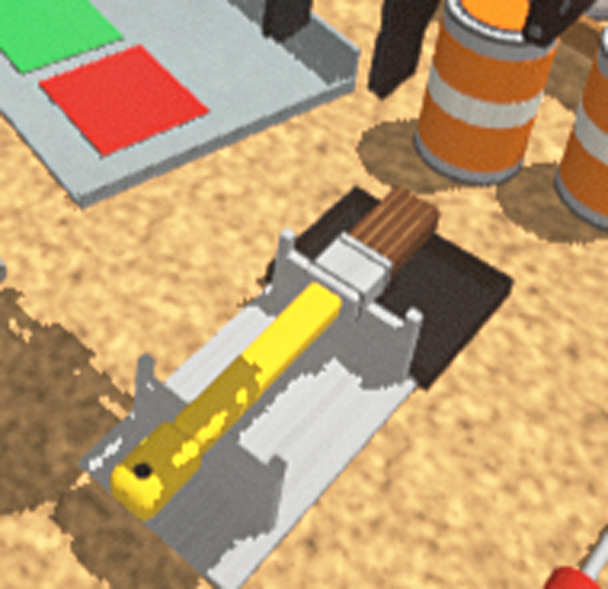

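The brush lies on the rest with the ferrule on the pan-side bar and the bristles over the pan. I'll move to a clear waypoint and measure from above.

```bash
python3 -m pendant '[{"travel":[0,0.003,-0.012],"twist":-0.03},{"travel":[0,0.008,-0.04],"twist":-0.1},{"travel":[0,0.014,-0.08],"twist":-0.18},{"travel":[0,0.02,-0.12],"twist":-0.26},{"travel":[0,0.026,-0.16],"twist":-0.34},{"travel":[0,0.032,-0.2],"twist":-0.42},{"travel":[0,0.038,-0.24],"twist":-0.5},{"travel":[0,0.044,-0.275],"twist":-0.55},{"travel":[0,0.048,-0.3],"twist":-0.584},{"travel":[0,0.05,-0.3105],"twist":-0.584}]' 1
python3 - <<'E'
from h import *
for n in CM: cv2.imwrite(f'pics/{n}14.png',ctrl.get_image(n)[:,:,::-1])
to((.3539,.298,.196),-45)
t=cv2.imread('pics/top14.png');cv2.imwrite('pics/c17.png',cv2.resize(t[150:320,360:500],None,fx=3.5,fy=3.5,interpolation=cv2.INTER_CUBIC))
cv2.imwrite('pics/c18.png',cv2.resize(t[170:340,80:200],None,fx=3.5,fy=3.5,interpolation=cv2.INTER_CUBIC))
E
```

```text
time: 36.55
position: [0.4504, 0.0016, 0.1955]
tool_rot: [0.613, 1.485, -0.613]
ft_force: [0.4, -0.4, -0.2]
grip_width: 1.004
t 36.65 pos [0.4504 0.0007 0.1955] jaw -44.97 down -1.0000 grip 0.997 F [ 0.6 -0.6 -0.9]
travel to (0.3539, 0.298, 0.196) [ 2.000e-04  1.421e-01 -2.784e-01]
twist 0.0
```

View pics/c17.png

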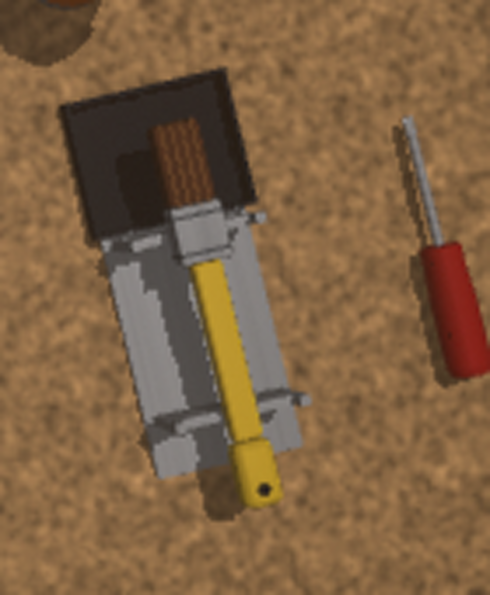

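View pics/c18.png

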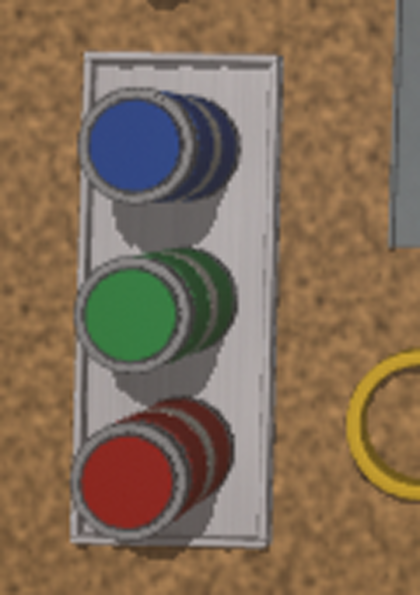

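Run:
```python
from h import *
np.set_printoptions(precision=4,suppress=True)
c=np.array([.4635,-.3140]);a=np.radians(11.5);M=np.array([[np.cos(a),np.sin(a)],[-np.sin(a),np.cos(a)]])
for x,y,z in((174,123,.057),(201,232,.058),(265,503,.055)):
  q=ray('top',((x+.5)/3.5-.5+360,(y+.5)/3.5-.5+150),z);print(q,'rest frame',(M@(q[:2]-c)*1000).round(1))
for n,x,y in(('b',135,144.5),('g',131.5,314),('r',127,481)):print(n,ray('top',((x+.5)/3.5-.5+80,(y+.5)/3.5-.5+170),.115))
```

```text
[ 0.5742 -0.2921  0.057 ] rest frame [112.9  -0.6]
[ 0.5103 -0.3049  0.058 ] rest frame [47.7 -0.4]
[ 0.3525 -0.3362  0.055 ] rest frame [-113.2    0.4]
b [0.5376 0.2889 0.115 ]
g [0.4438 0.2928 0.115 ]
r [0.352  0.2972 0.115 ]
```

In the rest frame the ferrule is at (47.7, −0.4) mm and the brush axis stays within 1 mm of the centre line. The tins sit where they were released. Now they go back, red first.

```bash
python3 -m pendant '[{"travel":[0,0.011,-0.015],"twist":0},{"travel":[0,0.034,-0.046],"twist":0},{"travel":[0,0.065,-0.088],"twist":0},{"travel":[0,0.093,-0.126],"twist":0},{"travel":[0,0.108,-0.165],"twist":0},{"travel":[0,0.12,-0.205],"twist":0},{"travel":[0,0.132,-0.243],"twist":0},{"travel":[0,0.139,-0.267],"twist":0},{"travel":[0,0.142,-0.278],"twist":0},{"travel":[0,0.142,-0.278],"twist":0}]'
python3 -m pendant '[{"travel":[0,0,0],"twist":0},{"travel":[0,0,0],"twist":0}]'
python3 -c "
from h import *
to((.3539,.298,.066),-45)"
```

```text
time: 37.9
position: [0.3541, 0.2977, 0.1962]
tool_rot: [0.614, 1.485, -0.613]
ft_force: [0.7, -0.8, 0.3]
grip_width: 1.0
time: 38.15
position: [0.3547, 0.2967, 0.1961]
tool_rot: [0.616, 1.485, -0.615]
ft_force: [-0.0, 0.7, 0.1]
grip_width: 1.0
t 38.15 pos [0.3547 0.2967 0.1961] jaw -45.08 down -1.0000 grip 1.000 F [-0.   0.7  0.1]
travel to (0.3539, 0.298, 0.066) [ 0.1301  0.0005 -0.0011]
twist -0.001
```

```bash
python3 -m pendant '[{"travel":[0.015,0.0005,-0.001],"twist":0},{"travel":[0.045,0.0005,-0.001],"twist":0},{"travel":[0.075,0.0005,-0.001],"twist":0},{"travel":[0.105,0.0005,-0.001],"twist":0},{"travel":[0.123,0.0005,-0.001],"twist":0},{"travel":[0.13,0.0005,-0.001],"twist":0},{"travel":[0.13,0.0005,-0.001],"twist":0}]'
python3 -m pendant '[{"travel":[0,0,0],"twist":0},{"travel":[0,0,0],"twist":0},{"travel":[0,0,0],"twist":0},{"travel":[0,0,0],"twist":0},{"travel":[0,0,0],"twist":0},{"travel":[0,0,0],"twist":0}]' -1 25
python3 -c "
from h import *
to((.5305,-.0928,.196),-45)"
```

```text
time: 39.02
position: [0.3536, 0.2979, 0.0657]
tool_rot: [0.615, 1.486, -0.615]
ft_force: [0.6, 0.4, 0.1]
grip_width: 0.999
time: 39.78
position: [0.354, 0.2979, 0.0661]
tool_rot: [0.615, 1.486, -0.615]
ft_force: [0.4, -1.5, 5.7]
grip_width: 0.734
t 39.77 pos [0.354  0.2979 0.0661] jaw -45.07 down -1.0000 grip 0.734 F [ 0.4 -1.5  5.7]
travel to (0.5305, -0.0928, 0.196) [-0.1311 -0.1512  0.4008]
twist -0.001
```

```bash
python3 -m pendant '[{"travel":[-0.015,0,0],"twist":0},{"travel":[-0.045,0,0],"twist":0},{"travel":[-0.08,0,0],"twist":0},{"travel":[-0.11,-0.005,0.013],"twist":0},{"travel":[-0.128,-0.017,0.045],"twist":0},{"travel":[-0.13,-0.034,0.09],"twist":0},{"travel":[-0.13,-0.051,0.136],"twist":0},{"travel":[-0.13,-0.068,0.182],"twist":0},{"travel":[-0.13,-0.086,0.228],"twist":0},{"travel":[-0.13,-0.103,0.274],"twist":0}]'
python3 -c "
from h import *
to((.5305,-.0928,.196),-45)"
```

```text
time: 41.02
position: [0.4743, 0.0297, 0.1938]
tool_rot: [0.615, 1.488, -0.616]
ft_force: [0.7, -0.5, -3.7]
grip_width: 0.728
t 41.02 pos [0.4743 0.0297 0.1938] jaw -45.06 down -1.0000 grip 0.728 F [ 0.7 -0.5 -3.7]
travel to (0.5305, -0.0928, 0.196) [-0.0028 -0.0468  0.1264]
twist -0.001
```

```bash
python3 -m pendant '[{"travel":[0,-0.015,0.04],"twist":0},{"travel":[0,-0.03,0.08],"twist":0},{"travel":[0,-0.042,0.113],"twist":0},{"travel":[0,-0.0468,0.1264],"twist":0},{"travel":[0,-0.0468,0.1264],"twist":0},{"travel":[0,-0.0468,0.1264],"twist":0}]'
python3 -c "
from h import *
to((.5305,-.0928,.0695),-45)"
```

```text
time: 41.78
position: [0.5299, -0.0906, 0.1929]
tool_rot: [0.614, 1.49, -0.613]
ft_force: [0.5, -0.2, -5.0]
grip_width: 0.732
t 41.77 pos [ 0.5299 -0.0906  0.1929] jaw -44.92 down -1.0000 grip 0.732 F [ 0.5 -0.2 -5. ]
travel to (0.5305, -0.0928, 0.0695) [ 0.1233 -0.0008  0.0028]
twist 0.001
```

```bash
python3 -m pendant '[{"travel":[0.015,-0.001,0.0025],"twist":0},{"travel":[0.045,-0.001,0.0025],"twist":0},{"travel":[0.075,-0.001,0.0025],"twist":0},{"travel":[0.1,-0.001,0.0025],"twist":0},{"travel":[0.115,-0.001,0.0025],"twist":0},{"travel":[0.121,-0.001,0.0025],"twist":0},{"travel":[0.1235,-0.001,0.0025],"twist":0},{"travel":[0.1235,-0.001,0.0025],"twist":0}]'
python3 -c "
from h import *
to((.5305,-.0928,.0682),-45)"
```

```text
time: 42.78
position: [0.5307, -0.0927, 0.07]
tool_rot: [0.614, 1.489, -0.613]
ft_force: [0.8, -0.1, -4.8]
grip_width: 0.724
t 42.77 pos [ 0.5307 -0.0927  0.07  ] jaw -44.92 down -1.0000 grip 0.724 F [ 0.8 -0.1 -4.8]
travel to (0.5305, -0.0928, 0.0682) [ 0.0018 -0.0002 -0.0001]
twist 0.001
```

```bash
python3 -m pendant '[{"travel":[0.0018,0,0],"twist":0},{"travel":[0.0018,0,0],"twist":0},{"travel":[0.0018,0,0],"twist":0}]'
python3 -m pendant '[{"travel":[0.0,0,0],"twist":0},{"travel":[0.0,0,0],"twist":0},{"travel":[0.0,0,0],"twist":0},{"travel":[0.0,0,0],"twist":0},{"travel":[0.0,0,0],"twist":0}]' 1
python3 -m pendant '[{"travel":[-0.015,0,0],"twist":0},{"travel":[-0.04,0,0],"twist":0},{"travel":[-0.07,0,0],"twist":0},{"travel":[-0.1,0,0],"twist":0},{"travel":[-0.12,0,0],"twist":0},{"travel":[-0.13,0,0],"twist":0},{"travel":[-0.13,0,0],"twist":0}]'
python3 -c "
from h import *
to((.4453,.2943,.196),-45)"
```

```text
time: 43.15
position: [0.5308, -0.0928, 0.0684]
tool_rot: [0.614, 1.488, -0.613]
ft_force: [0.2, 0.8, -5.9]
grip_width: 0.732
time: 43.78
position: [0.5309, -0.0929, 0.0685]
tool_rot: [0.614, 1.488, -0.613]
ft_force: [-0.2, -1.0, -0.3]
grip_width: 0.998
time: 44.65
position: [0.5319, -0.0932, 0.1992]
tool_rot: [0.613, 1.487, -0.613]
ft_force: [-0.3, 0.4, -0.4]
grip_width: 0.999
t 44.65 pos [ 0.5319 -0.0932  0.1992] jaw -44.92 down -1.0000 grip 0.999 F [-0.3  0.4 -0.4]
travel to (0.4453, 0.2943, 0.196) [ 0.0043  0.2132 -0.335 ]
twist 0.001
```

Next, green.

```bash
python3 -m pendant '[{"travel":[0,0.01,-0.015],"twist":0},{"travel":[0,0.031,-0.048],"twist":0},{"travel":[0,0.06,-0.094],"twist":0},{"travel":[0,0.09,-0.141],"twist":0},{"travel":[0,0.12,-0.188],"twist":0},{"travel":[0,0.15,-0.235],"twist":0},{"travel":[0,0.18,-0.282],"twist":0},{"travel":[0,0.202,-0.317],"twist":0},{"travel":[0,0.2132,-0.335],"twist":0},{"travel":[0,0.2132,-0.335],"twist":0}]'
python3 -m pendant '[{"travel":[0,0,0],"twist":0},{"travel":[0,0,0],"twist":0}]'
python3 - <<'E'
from h import *
for n in CM: cv2.imwrite(f'pics/{n}15.png',ctrl.get_image(n)[:,:,::-1])
to((.4453,.2943,.066),-45)
E
```

```text
time: 45.9
position: [0.4426, 0.2969, 0.1996]
tool_rot: [0.609, 1.49, -0.609]
ft_force: [0.2, 0.2, 0.1]
grip_width: 1.005
time: 46.15
position: [0.4428, 0.2958, 0.1993]
tool_rot: [0.609, 1.49, -0.611]
ft_force: [-0.1, 0.1, -0.6]
grip_width: 0.999
t 46.25 pos [0.4431 0.2958 0.1995] jaw -44.69 down -1.0000 grip 0.996 F [ 0.9 -0.5 -0.1]
travel to (0.4453, 0.2943, 0.066) [0.1335 0.0008 0.0033]
twist 0.005
```

View pics/top15.png

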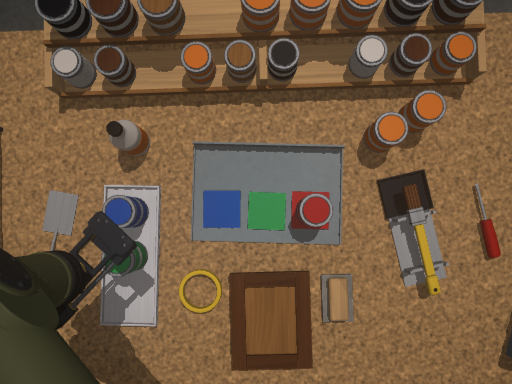

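View pics/side15.png

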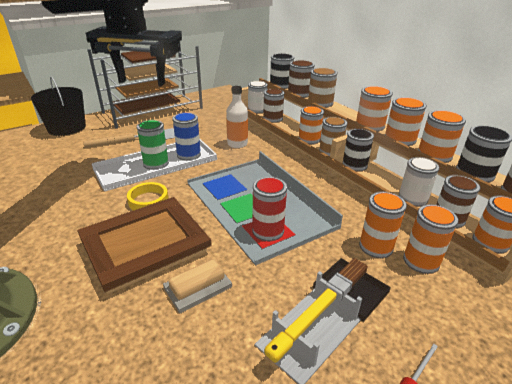

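Red stands upright on its pad (top 316,209) and the brush is still on the rest. Grasping green, and measuring red's position at the same time.

```bash
cat >> h.py <<'E'
def lids(tag,keys):
    C=dict(b=[(100,80,60),(125,255,255)],g=[(50,80,40),(80,255,255)],r=[(0,150,60),(6,255,255)])
    for n in CM:
        im=cv2.cvtColor(cv2.imread(f'pics/{n}{tag}.png'),cv2.COLOR_BGR2RGB)
        for k,x in keys.items():
            cpx=proj(n,(x[0],x[1],.117)); m=hsvmask(im,*C[k]); bl=min(blobs(m,40),key=lambda b:np.hypot(*(b[2]-cpx)))
            ys,xs=np.nonzero(bl[0]);W=np.array([ray(n,(a,b),.117)[:2] for a,b in zip(xs,ys)])*1000
            r=cv2.minEnclosingCircle(W.astype(np.float32)); print(n,k,'lid mean',W.mean(0).round(1),'circ',np.round(r[0],1),round(r[1],1))
E
python3 -c "
from h import *
lids('15',dict(r=(.5305,-.093)))
lids('0',dict(b=(.537,.1),g=(.5325,0),r=(.5285,-.0915)))"
python3 -m pendant '[{"travel":[0.015,0.0008,0.0033],"twist":0},{"travel":[0.045,0.0008,0.0033],"twist":0},{"travel":[0.075,0.0008,0.0033],"twist":0},{"travel":[0.105,0.0008,0.0033],"twist":0},{"travel":[0.125,0.0008,0.0033],"twist":0},{"travel":[0.1335,0.0008,0.0033],"twist":0},{"travel":[0.1335,0.0008,0.0033],"twist":0}]'
python3 -m pendant '[{"travel":[0,0,0],"twist":0},{"travel":[0,0,0],"twist":0},{"travel":[0,0,0],"twist":0},{"travel":[0,0,0],"twist":0},{"travel":[0,0,0],"twist":0},{"travel":[0,0,0],"twist":0}]' -1 25
python3 -c "
from h import *
to((.5325,.0005,.196),-45)"
```

```text
side r lid mean [531.5 -91. ] circ [532.1 -90.9] 25.0
top r lid mean [528.5 -94.1] circ [528.3 -94. ] 24.8
side b lid mean [538.1 104.6] circ [538.4 104.9] 25.6
side g lid mean [534.8   2.7] circ [535.    2.9] 25.6
side r lid mean [530.3 -89.7] circ [530.7 -89.4] 24.8
top b lid mean [535.6 100.4] circ [535.5 100.5] 25.6
top g lid mean [531.7  -1.2] circ [531.8  -1.3] 25.2
top r lid mean [527.  -92.8] circ [526.9 -92.7] 24.8
time: 47.12
position: [0.4453, 0.2943, 0.0659]
tool_rot: [0.61, 1.49, -0.611]
ft_force: [-0.1, 0.6, 1.1]
grip_width: 1.0
time: 47.88
position: [0.4457, 0.2943, 0.0663]
tool_rot: [0.61, 1.489, -0.611]
ft_force: [-0.8, -1.6, 5.2]
grip_width: 0.728
t 47.88 pos [0.4457 0.2943 0.0663] jaw -44.71 down -1.0000 grip 0.728 F [-0.8 -1.6  5.2]
travel to (0.5325, 0.0005, 0.196) [-0.1307 -0.1481  0.2677]
twist 0.005
```

Red averages (530, −92.5) mm against its pad at (530, −93), so it is centred. Carrying green.

```bash
python3 -m pendant '[{"travel":[-0.015,0,0],"twist":0},{"travel":[-0.045,0,0],"twist":0},{"travel":[-0.08,0,0],"twist":0},{"travel":[-0.11,-0.007,0.013],"twist":0},{"travel":[-0.128,-0.023,0.042],"twist":0},{"travel":[-0.13,-0.046,0.083],"twist":0},{"travel":[-0.13,-0.07,0.127],"twist":0},{"travel":[-0.13,-0.094,0.17],"twist":0},{"travel":[-0.13,-0.118,0.213],"twist":0},{"travel":[-0.13,-0.137,0.248],"twist":0}]'
python3 -m pendant '[{"travel":[0,-0.008,0.014],"twist":0},{"travel":[0,-0.011,0.02],"twist":0},{"travel":[0,-0.011,0.02],"twist":0},{"travel":[0,-0.011,0.02],"twist":0}]'
python3 -c "
from h import *
to((.5325,.0003,.0695),-45)"
```

```text
time: 49.12
position: [0.5258, 0.0201, 0.195]
tool_rot: [0.611, 1.49, -0.612]
ft_force: [0.2, 0.3, -5.2]
grip_width: 0.732
time: 49.62
position: [0.5319, 0.0004, 0.1951]
tool_rot: [0.609, 1.491, -0.61]
ft_force: [0.8, 0.6, -4.9]
grip_width: 0.732
t 49.62 pos [5.319e-01 4.000e-04 1.951e-01] jaw -44.60 down -1.0000 grip 0.732 F [ 0.8  0.6 -4.9]
travel to (0.5325, 0.0003, 0.0695) [0.1256 0.0008 0.0013]
twist 0.007
```

```bash
python3 -m pendant '[{"travel":[0.015,0.0005,0.0008],"twist":0},{"travel":[0.045,0.0005,0.0008],"twist":0},{"travel":[0.075,0.0005,0.0008],"twist":0},{"travel":[0.1,0.0005,0.0008],"twist":0},{"travel":[0.116,0.0005,0.0008],"twist":0},{"travel":[0.123,0.0005,0.0008],"twist":0},{"travel":[0.1255,0.0005,0.0008],"twist":0},{"travel":[0.1255,0.0005,0.0008],"twist":0}]'
python3 -c "
from h import *
to((.5325,.0005,.0683),-45)"
```

```text
time: 50.62
position: [0.5326, 0.0005, 0.0702]
tool_rot: [0.609, 1.49, -0.609]
ft_force: [0.4, 0.0, -4.9]
grip_width: 0.726
t 50.62 pos [5.326e-01 5.000e-04 7.020e-02] jaw -44.60 down -1.0000 grip 0.726 F [ 0.4  0.  -4.9]
travel to (0.5325, 0.0005, 0.0683) [ 0.0019 -0.     -0.    ]
twist 0.007
```

```bash
python3 -m pendant '[{"travel":[0.0019,0,0],"twist":0},{"travel":[0.0019,0,0],"twist":0},{"travel":[0.0019,0,0],"twist":0}]'
python3 -m pendant '[{"travel":[0.0,0,0],"twist":0},{"travel":[0.0,0,0],"twist":0},{"travel":[0.0,0,0],"twist":0},{"travel":[0.0,0,0],"twist":0},{"travel":[0.0,0,0],"twist":0}]' 1
python3 -m pendant '[{"travel":[-0.015,0,0],"twist":0},{"travel":[-0.04,0,0],"twist":0},{"travel":[-0.07,0,0],"twist":0},{"travel":[-0.1,0,0],"twist":0},{"travel":[-0.12,0,0],"twist":0},{"travel":[-0.13,0,0],"twist":0},{"travel":[-0.13,0,0],"twist":0}]'
python3 -c "
from h import *
to((.5387,.2878,.196),-45)"
```

```text
time: 51.0
position: [0.5327, 0.0004, 0.0685]
tool_rot: [0.609, 1.489, -0.609]
ft_force: [0.0, 0.0, -4.4]
grip_width: 0.73
time: 51.62
position: [0.5328, 0.0005, 0.0685]
tool_rot: [0.609, 1.489, -0.609]
ft_force: [-0.0, -0.4, -0.1]
grip_width: 0.995
time: 52.5
position: [0.5335, 0.0002, 0.1988]
tool_rot: [0.609, 1.489, -0.609]
ft_force: [0.0, 0.2, -0.2]
grip_width: 0.994
t 52.50 pos [5.335e-01 2.000e-04 1.988e-01] jaw -44.61 down -1.0000 grip 0.994 F [ 0.   0.2 -0.2]
travel to (0.5387, 0.2878, 0.196) [ 0.0032  0.2084 -0.1983]
twist 0.007
```

Now blue.

```bash
python3 -m pendant '[{"travel":[0,0.013,-0.012],"twist":0},{"travel":[0,0.04,-0.038],"twist":0},{"travel":[0,0.075,-0.071],"twist":0},{"travel":[0,0.11,-0.105],"twist":0},{"travel":[0,0.145,-0.138],"twist":0},{"travel":[0,0.178,-0.169],"twist":0},{"travel":[0,0.2,-0.19],"twist":0},{"travel":[0,0.2084,-0.1983],"twist":0},{"travel":[0,0.2084,-0.1983],"twist":0},{"travel":[0,0.2084,-0.1983],"twist":0}]'
python3 - <<'E'
from h import *
for n in CM: cv2.imwrite(f'pics/{n}16.png',ctrl.get_image(n)[:,:,::-1])
lids('16',dict(g=(.5325,0),r=(.5305,-.093)))
to((.5387,.2878,.066),-45)
E
```

```text
time: 53.75
position: [0.5392, 0.2861, 0.1989]
tool_rot: [0.609, 1.488, -0.612]
ft_force: [0.5, -1.1, -0.5]
grip_width: 1.004
side g lid mean [533.4   2.6] circ [533.5   2.6] 25.3
side r lid mean [531.5 -91. ] circ [532.1 -90.9] 25.0
top g lid mean [530.4  -1.1] circ [530.4  -1. ] 25.3
top r lid mean [528.5 -94.2] circ [528.3 -94.1] 24.7
t 53.85 pos [0.5394 0.286  0.1992] jaw -44.76 down -1.0000 grip 1.003 F [-0.1 -0.3  0.4]
travel to (0.5387, 0.2878, 0.066) [ 0.1332  0.0011 -0.0013]
twist 0.004
```

View pics/side16.png

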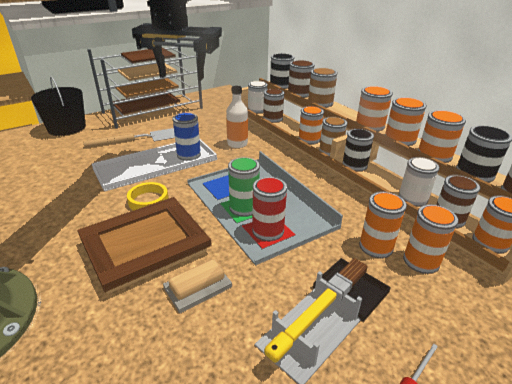

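Green averages (532, 0.7) mm against its pad at (531.5, 0.5), also centred. The side view shows green (244,187) and red (269,210) upright on their pads. Grasping blue.

```bash
python3 -m pendant '[{"travel":[0.015,0.001,-0.0013],"twist":0},{"travel":[0.045,0.001,-0.0013],"twist":0},{"travel":[0.075,0.001,-0.0013],"twist":0},{"travel":[0.105,0.001,-0.0013],"twist":0},{"travel":[0.125,0.001,-0.0013],"twist":0},{"travel":[0.133,0.001,-0.0013],"twist":0},{"travel":[0.133,0.001,-0.0013],"twist":0}]'
python3 -m pendant '[{"travel":[0,0,0],"twist":0},{"travel":[0,0,0],"twist":0},{"travel":[0,0,0],"twist":0},{"travel":[0,0,0],"twist":0},{"travel":[0,0,0],"twist":0},{"travel":[0,0,0],"twist":0}]' -1 25
python3 -c "
from h import *
to((.5385,.097,.196),-45)"
```

```text
time: 54.72
position: [0.5386, 0.2877, 0.0661]
tool_rot: [0.61, 1.488, -0.612]
ft_force: [0.1, -0.7, 0.2]
grip_width: 0.999
time: 55.48
position: [0.5387, 0.2883, 0.0666]
tool_rot: [0.611, 1.487, -0.611]
ft_force: [-2.0, 0.8, 4.9]
grip_width: 0.728
t 55.48 pos [0.5387 0.2883 0.0666] jaw -44.75 down -1.0000 grip 0.728 F [-2.   0.8  4.9]
travel to (0.5385, 0.097, 0.196) [-0.1296 -0.1362  0.134 ]
twist 0.004
```

```bash
python3 -m pendant '[{"travel":[-0.015,0,0],"twist":0},{"travel":[-0.045,0,0],"twist":0},{"travel":[-0.08,0,0],"twist":0},{"travel":[-0.11,-0.01,0.01],"twist":0},{"travel":[-0.12,-0.035,0.034],"twist":0},{"travel":[-0.12,-0.067,0.066],"twist":0},{"travel":[-0.12,-0.1,0.098],"twist":0},{"travel":[-0.12,-0.125,0.123],"twist":0},{"travel":[-0.12,-0.1362,0.134],"twist":0},{"travel":[-0.12,-0.1362,0.134],"twist":0}]'
python3 -m pendant '[{"travel":[0,0,0],"twist":0},{"travel":[0,0,0],"twist":0}]'
python3 - <<'E'
from h import *
cv2.imwrite('pics/side17.png',ctrl.get_image('side')[:,:,::-1])
to((.5385,.097,.070),-45)
E
```

```text
time: 56.72
position: [0.5384, 0.0962, 0.1862]
tool_rot: [0.612, 1.487, -0.613]
ft_force: [0.2, 0.0, -5.1]
grip_width: 0.731
time: 56.98
position: [0.538, 0.0983, 0.1863]
tool_rot: [0.61, 1.488, -0.61]
ft_force: [-1.0, -0.3, -5.2]
grip_width: 0.729
t 57.02 pos [0.5381 0.098  0.1863] jaw -44.71 down -1.0000 grip 0.728 F [-0.4 -0.2 -5.2]
travel to (0.5385, 0.097, 0.07) [ 0.1162 -0.0002  0.0015]
twist 0.005
```

View pics/side17.png

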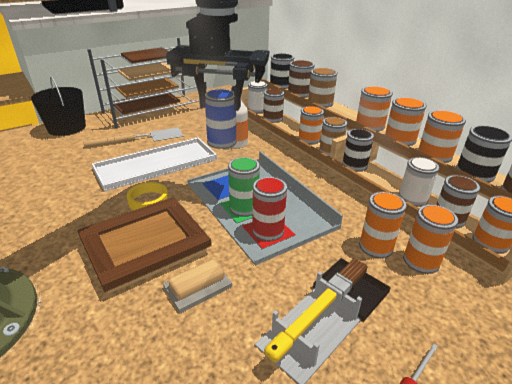

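The blue tin hangs upright above its pad at side (221,120). Lowering it.

```bash
python3 -m pendant '[{"travel":[0.015,-0.0005,0.0013],"twist":0},{"travel":[0.045,-0.0005,0.0013],"twist":0},{"travel":[0.075,-0.0005,0.0013],"twist":0},{"travel":[0.098,-0.0005,0.0013],"twist":0},{"travel":[0.11,-0.0005,0.0013],"twist":0},{"travel":[0.115,-0.0005,0.0013],"twist":0},{"travel":[0.1165,-0.0005,0.0013],"twist":0},{"travel":[0.1165,-0.0005,0.0013],"twist":0}]'
python3 -c "
from h import *
to((.5385,.097,.0687),-45)"
```

```text
time: 58.02
position: [0.5387, 0.097, 0.0704]
tool_rot: [0.611, 1.487, -0.61]
ft_force: [0.6, -0.3, -4.5]
grip_width: 0.73
t 58.02 pos [0.5387 0.097  0.0704] jaw -44.72 down -1.0000 grip 0.730 F [ 0.6 -0.3 -4.5]
travel to (0.5385, 0.097, 0.0687) [ 0.0017 -0.0002 -0.0001]
twist 0.005
```

```bash
python3 -m pendant '[{"travel":[0.0018,0,0],"twist":0},{"travel":[0.0018,0,0],"twist":0},{"travel":[0.0018,0,0],"twist":0}]'
python3 -m pendant '[{"travel":[0.0,0,0],"twist":0},{"travel":[0.0,0,0],"twist":0},{"travel":[0.0,0,0],"twist":0},{"travel":[0.0,0,0],"twist":0},{"travel":[0.0,0,0],"twist":0}]' 1
python3 -m pendant '[{"travel":[-0.015,0,0],"twist":0},{"travel":[-0.04,0,0],"twist":0},{"travel":[-0.07,0,0],"twist":0},{"travel":[-0.1,0,0],"twist":0},{"travel":[-0.12,0,0],"twist":0},{"travel":[-0.13,0,0],"twist":0},{"travel":[-0.13,0,0],"twist":0}]'
python3 -c "
from h import *
to((.42,.3,.196),-45)"
```

```text
time: 58.4
position: [0.5389, 0.097, 0.0688]
tool_rot: [0.611, 1.487, -0.61]
ft_force: [-1.0, -0.4, -5.8]
grip_width: 0.725
time: 59.02
position: [0.5389, 0.0971, 0.0689]
tool_rot: [0.611, 1.487, -0.61]
ft_force: [0.0, 0.2, -0.3]
grip_width: 0.994
time: 59.9
position: [0.5394, 0.0968, 0.1991]
tool_rot: [0.611, 1.486, -0.61]
ft_force: [-0.7, 0.8, -0.1]
grip_width: 0.998
t 59.90 pos [0.5394 0.0968 0.1991] jaw -44.73 down -1.0000 grip 0.998 F [-0.7  0.8 -0.1]
travel to (0.42, 0.3, 0.196) [ 0.0038  0.0603 -0.2278]
twist 0.005
```

```bash
python3 -m pendant '[{"travel":[0,0.004,-0.014],"twist":0},{"travel":[0,0.012,-0.045],"twist":0},{"travel":[0,0.023,-0.085],"twist":0},{"travel":[0,0.034,-0.128],"twist":0},{"travel":[0,0.045,-0.17],"twist":0},{"travel":[0,0.055,-0.207],"twist":0},{"travel":[0,0.06,-0.228],"twist":0},{"travel":[0,0.06,-0.228],"twist":0}]'
python3 - <<'E'
from h import *
for n in CM: cv2.imwrite(f'pics/{n}18.png',ctrl.get_image(n)[:,:,::-1])
lids('18',dict(b=(.538,.097),g=(.5325,0),r=(.5305,-.093)))
t=cv2.imread('pics/top18.png');cv2.imwrite('pics/c19.png',cv2.resize(t[140:260,180:350],None,fx=4.5,fy=4.5,interpolation=cv2.INTER_CUBIC))
to()
E
```

```text
time: 60.9
position: [0.4171, 0.3019, 0.1991]
tool_rot: [0.606, 1.489, -0.606]
ft_force: [-0.2, -0.2, -0.6]
grip_width: 1.0
side b lid mean [540.1 101.5] circ [540.3 102.2] 25.7
side g lid mean [533.4   2.8] circ [533.5   3. ] 25.5
side r lid mean [531.5 -91. ] circ [532.1 -90.9] 25.0
top b lid mean [537.5  97.8] circ [537.5  97.9] 25.5
top g lid mean [530.5  -1.1] circ [530.5  -1.2] 25.4
top r lid mean [528.5 -94.2] circ [528.3 -94.1] 24.7
t 61.00 pos [0.4195 0.2992 0.1991] jaw -44.72 down -1.0000 grip 1.000 F [-1.5  1.  -0.6]
```

View pics/c19.png

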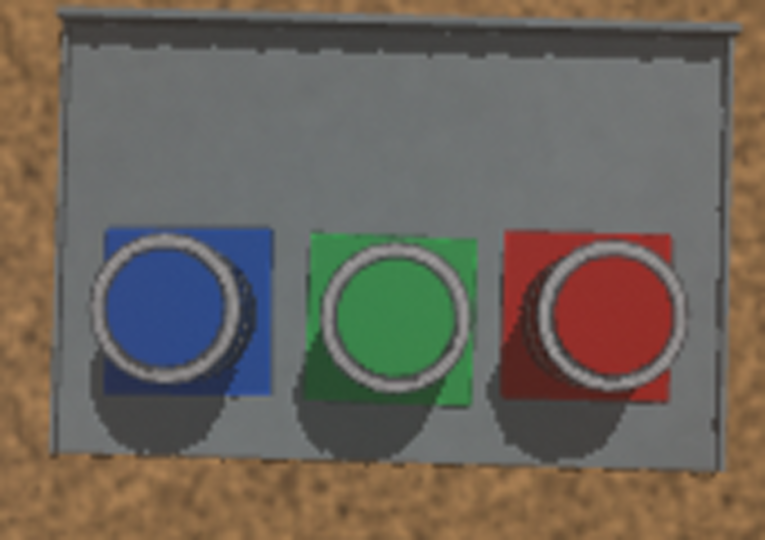

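View pics/side18.png

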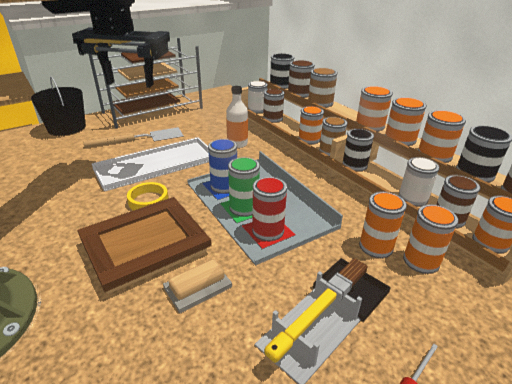

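View pics/top18.png

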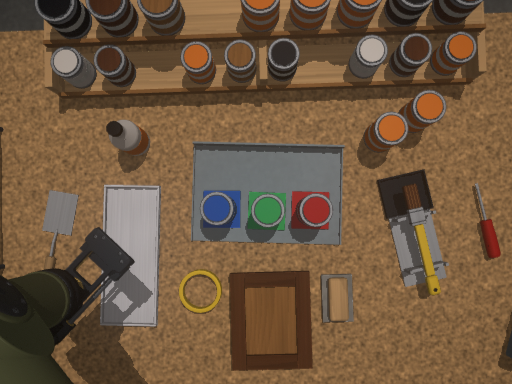

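All tins stand upright on their own pads within about 2 mm, the brush is on the rest, and the bottle hasn't moved (top 115,129, as at the start). The gripper is clear, so I'm handing in.

```bash
python3 -c "
from bench import ctrl
print(ctrl.close_job())"
```

```text
the job is handed in; nothing more can be done
None
```

The job is done and handed in at about 61 s of the 136 s allowed. I moved blue, green and red upright into the tray, laid the brush on the rest, then put red, green and blue back on their own pads.

**Last checks:**

| Item | Result |
|---|---|
| Brush | Ferrule at (47.7, −0.4) mm in the rest frame (target 49, 0); axis within 1 mm of the centre line |
| Red tin | About 1 mm from its pad centre |
| Green tin | About 1 mm from its pad centre |
| Blue tin | About 2 mm from its pad centre |
| Cleaner bottle | Looks unmoved in the pictures |
| Wrist force | About 6 N at most in the readings I took |

- **Brush measurement:** these figures are from just after the release. In the final pictures I checked the brush by eye only, and it looked unchanged.
- **Missed grasp:** the first try on the brush closed just above the handle, because the real fingertips sat about 13 mm higher than the reported tool position. I went lower and the second grasp held; nothing had been disturbed.
- **Camera disagreement:** the two cameras differed by 3–4 mm on the lid positions, so the tin figures are averages of both views.

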